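# Hang the measuring dippers on their hook, nested

### The arm

A 6-joint arm with a two-finger parallel gripper is mounted at the origin on a cart in front of the work surface, level with it; the furniture and walls round the work are solid. World frame = base frame: x ahead of the robot, y to its left, z up, the work surface at z = 0. Lengths are in mm, angles in rad, forces in N, time in s.
With the tool pointing down it reaches from about 350 to 975 mm from the base axis. Payload 7.1 kg.
Tool frame: the origin (TCP) lies at the very end of the fingers, on their centre line; the grasp point (between the pads) lies 19 mm behind it; y points along the fingers, z is the direction in which the jaws open and shut, and the axes are right-handed (so a half turn about y gives the same grasp; the last joint's range is limited). The gripper opens to 88 mm and grips with 3 to 60 N. Pads are 20 mm wide; open, the fingers measure 115 mm over their backs; the gripper's body (75 mm by 178 mm) begins 61 mm behind the grasp point.
Start: joints at [1.122, 0.423, 1.63, -0, 1.089, -0.019], TCP at [260.398, 568.153, 222.675] pointing down, gripper open.
Joint ranges: [-3, 3], [-0.9, 2.11], [0.09, 2.58], [-1.31, 4.45], [0.11, 2.69], [-2.54, 2.54]. Speed limits (rad/s): [2.39, 2.39, 3.01, 3.14, 3.14, 3.14].

### API

Orientations are given as a rotation vector (axis times angle).
In Python, from workcell import ctrl gives the robot as it stands.
- The arm moves only by the shell command python3 -m jog 'ROWS'. ROWS is JSON, a list of rows, each a list of 3 entries, a list of its own where there are three numbers: the opening, from 0 (shut) to 1 (fully open), then the shift along the tool's x, y, z in cm, then the turn, a rotation vector about the tool's x, y, z in rad. In form: [[claw, [dx, dy, dz], [wx, wy, wz]], ...]. A call has 1 to 8 rows; each row is the pose to reach, as a shift and turn from the pose commanded when the call began, along the tool's axes at that moment; what a row does not reach only later rows make up. A row lasts 1/10 s, in which the tool goes at most 50 mm and 8.59 degrees, less where a joint would pass 70% of its speed; a pose out of reach is approached as far as the arm can. A call with a gripper value outside its range is refused whole. The fingers move at their own pace and stop on an object; the grip force is fixed at half the most. Time passes only in rows, so rows that repeat a pose let the fingers close. It gives the time, the measured TCP pose, the force and the opening at its end, in the units of the state.
- ctrl.get_obs(): the state, without advancing time (a new reading comes with each control period).
- ctrl.get_image(name): name is "side" or "top" or "wrist"; returns a dict with "color" (420x560x3 uint8, red, green, blue), "z_map" (420x560 float32, mm along the optical axis (not along the pixel's ray), 0 where there is no reading), "fx", "fy", "cx", "cy" (pixels), "pose" (4x4, takes a point from camera to world coordinates). Camera axes: x right, y down, z forward; pixel columns grow to the right and rows downward; lengths in mm; the calibration is good to about 2 mm. A picture is of the moment at which its call begins.
- ctrl.close_job(): hands the job in, once; it reports no verdict.
The state is a dict: "t": time; "qpos": joint angles; "qvel": joint speeds; "joint_torque": joint torques, N m; "ee_pos": TCP position; "orientation": TCP orientation; "ft_force": force on the tool from outside, world axes, zero at the start; "moment": the same for the moment, N m; "width": finger opening in mm.
Only numpy, scipy, OpenCV 4.12 (cv2) and the standard library are available. Lean on these libraries where they do the work, as an engineer would, in place of code of your own. Each camera call takes 0.05 s, during which the arm holds its last target.

### The job

Put the set of three steel measuring dippers away on the hook of the stand: hang the large one first with its handle towards the back plate and its cup to the front, then lower the middle one into it and the small one into that, each with its wire loop over the hook, so that they end up nested, hanging still and level. Lower each one onto the hook rather than dropping it, let go of it before fetching the next, do not knock a dipper over, and leave the glass cup, the shaker and the bottle opener as they are.

Things in the scene. Friction and masses are not known exactly. Their poses are not given: they have to be found in the camera images.
- large: largest of 3 steel measuring dippers, standing loose: flat-bottomed cup 96 mm across, 46 high, wall 2, floor 2.5, foot radius 5 less. Upright handle: 5 mm wire hairpin, 28 wide outside, 18 clear inside down to the cup rim, on the cup's +x side, in the plane x = 50.5 mm. 201 high overall, 0.17 kg. Origin: centre of the cup's underside; z up, y from leg to leg of the handle
- middle: middle of 3 steel measuring dippers, standing loose: flat-bottomed cup 66 mm across, 40 high, wall 2, floor 2.5, foot radius 5 less. Upright handle: 5 mm wire hairpin, 28 wide outside, 18 clear inside down to the cup rim, on the cup's +x side, in the plane x = 35.5 mm. 194 high overall, 0.12 kg. Origin: centre of the cup's underside; z up, y from leg to leg of the handle
- small: smallest of 3 steel measuring dippers, standing loose: flat-bottomed cup 40 mm across, 34 high, wall 2, floor 2.5, foot radius 5 less. Upright handle: 5 mm wire hairpin, 28 wide outside, 18 clear inside down to the cup rim, on the cup's +x side, in the plane x = 22.5 mm. 187 high overall, 0.08 kg. Origin: centre of the cup's underside; z up, y from leg to leg of the handle
- large_eye (a point): underside of the round top bend of the large dipper's wire handle, where it bears on the hook; at (50.5, 0, 196) mm in the dipper's frame. All three are best pinched over the handle's outer sides (28 mm, along the dipper's y) about 14 mm below this point, from above
- middle_eye (a point): the same point of the middle dipper: (35.5, 0, 189) mm in its frame. Hung and nested, its foot is 7 to 9 mm above the large one's foot, so it must be raised by about 45 mm or more to come in over the large cup's rim, between that cup and the hook
- small_eye (a point): the same point of the small dipper: (22.5, 0, 182) mm in its frame. Hung and nested, its foot is 7 to 9 mm above the middle one's foot; raise it likewise by 45 mm or more to come in over the rims
- stand: white steel stand, fixed: round foot 160 mm across, 12 high; upright back plate 50 wide, arched top 170 high, front face at x = +32.5 mm; behind it a bright 8 mm bar rises above the plate and bends forward into one hook with upturned tip. Origin: centre of the foot's underside; x from the hook's tip towards the plate, z up; the bar lies at y = 0. Nothing stands higher than the hook's tip
- hook_seat (a point): top of the hook bar at its root, (30, 0, 235) mm in the stand's frame, its axes the stand's; from here the bar's top rises only 3 mm to x = -8 mm, then turns up. The large dipper's eye belongs here: its wires then touch the plate and its foot is 39 mm above the worktop. A dipper let go swings its cup a little back until its wires rest on what is behind
- hook_tip (a point): top of the hook's upturned tip, (-21, 0, 254) mm in the stand's frame. Loops are threaded on from the front over this tip, handle towards the plate and cup forward, then lowered. Each next handle plane lies at least 7 mm in front of the one before; 10 to 14 mm leaves room all round while lowering
- glass_cup: small clear glass cup, 72 mm across, 62 mm high, standing behind the dippers; origin under its centre; to be left alone
- shaker: shaker with a grey top, 44 mm across, 90 mm high, standing behind the dippers; origin under its centre; to be left alone
- opener: bottle opener with a white handle, 174x41x20 mm, lying in front to the right of the stand; origin under its centre, x along it; to be left alone
Mind the look-alikes: they are no part of the job. What is shaped like the small but black or purple is not meant.

How it is judged (in metres and radians):
On the way, in this order (a step that is already met when the one before it is completed fails the run):
1. the large dipper hangs on the hook by its loop, let go (x of large_eye in the frame of hook_seat between -0.042 and 0.01 m and y of large_eye in the frame of hook_seat between -0.008 and 0.008 m and z of large_eye in the frame of hook_seat between -0.006 and 0.01 m and angle between large's own z axis and vertical below 0.25 rad and x of large in the frame of hook_seat between -0.11 and -0.02 m and linear speed of large below 0.03 m/s and contact force between the fingers and large below 0.1 N), for 0.2 s.
2. the middle dipper hangs on the hook, nested in the large one, let go (x of large_eye in the frame of hook_seat between -0.042 and 0.01 m and y of large_eye in the frame of hook_seat between -0.008 and 0.008 m and z of large_eye in the frame of hook_seat between -0.006 and 0.01 m and angle between each of large, middle's own z axis and vertical below 0.25 rad and x of large in the frame of hook_seat between -0.11 and -0.02 m and x of middle_eye in the frame of hook_seat between -0.042 and 0.01 m and y of middle_eye in the frame of hook_seat between -0.008 and 0.008 m and z of middle_eye in the frame of hook_seat between -0.006 and 0.01 m and horizontal distance between middle and large below 0.018 m and z of middle in the frame of large between 0 and 0.02 m and linear speed of middle below 0.03 m/s and contact force between the fingers and middle below 0.1 N), for 0.2 s.
3. the small dipper hangs on the hook, nested in the middle one, let go (x of large_eye in the frame of hook_seat between -0.042 and 0.01 m and y of large_eye in the frame of hook_seat between -0.008 and 0.008 m and z of large_eye in the frame of hook_seat between -0.006 and 0.01 m and angle between each of large, middle, small's own z axis and vertical below 0.25 rad and x of large in the frame of hook_seat between -0.11 and -0.02 m and x of middle_eye in the frame of hook_seat between -0.042 and 0.01 m and y of middle_eye in the frame of hook_seat between -0.008 and 0.008 m and z of middle_eye in the frame of hook_seat between -0.006 and 0.01 m and horizontal distance between middle and large below 0.018 m and z of middle in the frame of large between 0 and 0.02 m and x of small_eye in the frame of hook_seat between -0.042 and 0.01 m and y of small_eye in the frame of hook_seat between -0.008 and 0.008 m and z of small_eye in the frame of hook_seat between -0.006 and 0.01 m and horizontal distance between small and middle below 0.018 m and z of small in the frame of middle between 0 and 0.02 m and linear speed of small below 0.03 m/s and contact force between the fingers and small below 0.1 N), for 0.2 s.
At the end, for the whole second after the job is handed in: All three loops are over the hook bar (bend within 8 mm sideways and -6 to +10 mm in height of the seat), dippers within 0.25 rad of upright; middle cup in the large, small in the middle (centres within 18 mm in plan, foot 0 to 20 mm above the outer one's foot); released, slower than 0.03 m/s (all of step 3 and linear speed of each of large, middle below 0.03 m/s and contact force between the fingers and large below 0.1 N and contact force between the fingers and middle below 0.1 N); the robot touches nothing.
It fails at once if the glass cup, shaker or opener is moved more than 25 mm or tipped (distance of any of glass_cup, shaker, opener from where it was at the start of the episode above 0.025 m or angle between any of glass_cup, shaker, opener's own z axis and vertical above 0.5 rad).
It fails at once if a dipper is knocked over (angle between any of large, middle, small's own z axis and vertical above 1 rad).
It fails at once if a dipper is dropped (faster than 0.5 m/s out of the fingers) ((linear speed of large above 0.5 m/s and contact force between the fingers and large below 0.05 N) or (linear speed of middle above 0.5 m/s and contact force between the fingers and middle below 0.05 N) or (linear speed of small above 0.5 m/s and contact force between the fingers and small below 0.05 N)).
It also fails if it takes over 72 s, if anything falls off the work surface, if the arm or the gripper's body presses on something with over 40 N, if the wrist force passes 120 N, or if a joint passes its speed limit or range.

## Working session

There is one attempt and no reset: what is moved stays moved. The work goes in short steps, Python scripts to look and compute and a shell command to move; the robot and the scene stay as the last step left them, time stands still between calls to the robot, and variables do not carry over. Pictures are saved under pics/ and viewed, and the job is handed in when it is done.

```bash
mkdir -p pics; python3 - <<'E'
from workcell import ctrl
import cv2,numpy as np
o=ctrl.get_obs();print({k:np.round(v,3) for k,v in o.items()})
for n in("side","top","wrist"):
    i=ctrl.get_image(n);cv2.imwrite(f"pics/{n}0.png",i["color"][:,:,::-1]);print(n,i["fx"],i["cx"],i["cy"],np.round(i["pose"],3).tolist())
E
```

```text
{'t': np.float64(0.0), 'qpos': array([ 1.122,  0.424,  1.631,  0.   ,  1.089, -0.019]), 'qvel': array([ 0.   , -0.   ,  0.001, -0.   ,  0.001, -0.   ]), 'joint_torque': array([ 1.0000e-03, -5.4463e+01, -2.7367e+01,  6.4000e-02,  2.3000e-02,
       -0.0000e+00]), 'ee_pos': array([260.176, 567.659, 221.906]), 'orientation': array([-1.546,  0.337, -0.337]), 'ft_force': array([ 0.83 ,  0.485, -0.341]), 'moment': array([-0.057,  0.006, -0.061]), 'width': np.float64(88.061)}
side 509.01222641594427 269.42851413111856 210.88823717257569 [[-1.0, -0.01, -0.013, 575.316], [0.006, 0.487, -0.873, 1354.461], [0.015, -0.873, -0.487, 847.361], [0.0, 0.0, 0.0, 1.0]]
top 487.94971181296876 278.5559611073817 206.76050819136293 [[0.002, -0.982, 0.191, 232.341], [-1.0, 0.001, 0.011, 106.272], [-0.011, -0.191, -0.982, 1687.784], [0.0, 0.0, 0.0, 1.0]]
wrist 337.27688671626436 274.1027203938889 207.32231902462564 [[0.417, 0.87, 0.265, 186.256], [0.909, -0.398, -0.123, 601.281], [-0.002, 0.292, -0.956, 383.261], [0.0, 0.0, 0.0, 1.0]]
```

View pics/side0.png

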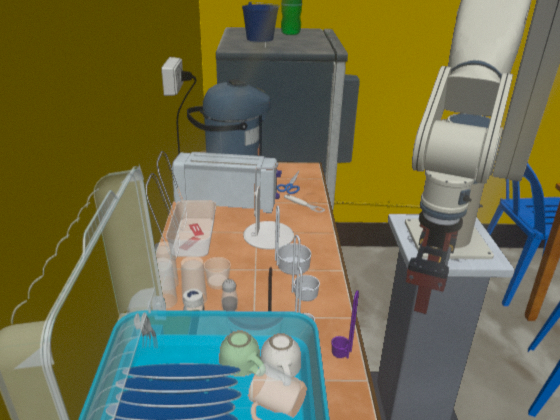

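View pics/top0.png

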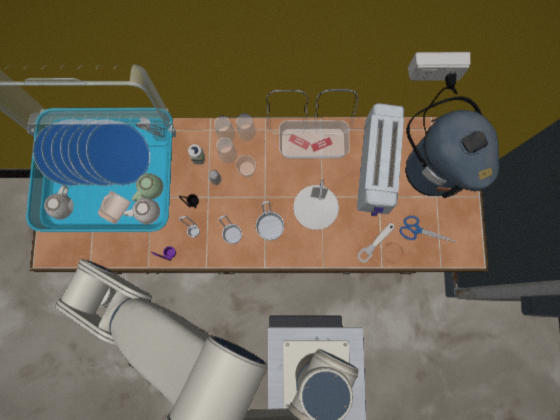

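View pics/wrist0.png

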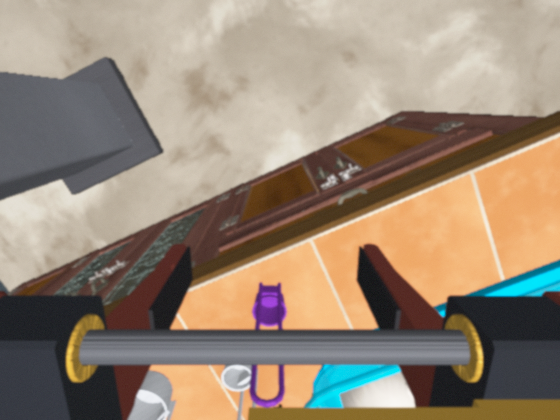

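```bash
cat > h.py <<'E'
import cv2,numpy as np
from workcell import ctrl
def cloud(i):
    z=i["z_map"];v,u=np.mgrid[:z.shape[0],:z.shape[1]]
    P=np.stack([(u-i["cx"])/i["fx"]*z,(v-i["cy"])/i["fy"]*z,z,np.ones_like(z)],-1)
    W=P@np.array(i["pose"]).T
    W=W[...,:3]; W[z<=0]=np.nan
    return W
def proj(i,p):
    c=np.linalg.inv(i["pose"])@np.append(p,1);return c[0]/c[2]*i["fx"]+i["cx"],c[1]/c[2]*i["fy"]+i["cy"]
def crop(i,x0,y0,w,h,name):
    c=i["color"][y0:y0+h,x0:x0+w,::-1];s=min(800/w,600/h)
    cv2.imwrite(name,cv2.resize(c,None,fx=s,fy=s,interpolation=cv2.INTER_CUBIC))
E
python3 - <<'E'
from h import *
i=ctrl.get_image("top");crop(i,150,170,200,110,"pics/t1.png")
s=ctrl.get_image("side");crop(s,220,170,160,200,"pics/s1.png")
np.savez("c0.npz",t=cloud(i),s=cloud(s))
W=cloud(i)
for (u,v) in [(268,225),(231,233),(192,228),(190,201),(167,254),(316,207),(320,195)]:print(u,v,np.round(W[v,u]))
h=W[...,2]
# high points in region
for nm,W in(("t",W),("s",cloud(s))):
    m=(W[...,2]>140)&(W[...,2]<300)&(W[...,0]>350)&(W[...,0]<800)&(abs(W[...,1]-150)<350)
    for v,u in np.argwhere(m)[::3]:print(nm,u,v,np.round(W[v,u]).astype(int))
E
```

```text
268 225 [495. 163.   1.]
231 233 [466. 291.   7.]
192 228 [482. 426.  15.]
190 201 [557. 416. 117.]
167 254 [393. 512.   4.]
316 207 [559.  -6.   2.]
320 195 [550.  -3. 239.]
t 157 111 [798 491 297]
t 159 112 [799 488 285]
t 159 113 [796 488 286]
t 160 114 [799 489 270]
t 160 115 [796 489 270]
t 160 116 [797 491 260]
t 161 117 [795 489 256]
t 161 118 [795 491 247]
t 162 119 [793 489 243]
t 162 120 [796 493 228]
t 165 120 [796 483 228]
t 165 121 [795 485 221]
t 165 122 [797 488 208]
t 165 123 [790 486 216]
t 166 124 [794 487 198]
t 166 125 [792 488 194]
t 373 125 [ 799 -184  170]
t 376 125 [ 800 -194  168]
t 167 126 [794 488 179]
t 372 126 [ 799 -182  162]
t 375 126 [ 797 -191  166]
t 166 127 [792 493 175]
t 169 127 [794 484 171]
t 373 127 [ 793 -185  167]
t 376 127 [ 794 -195  164]
t 168 128 [793 489 164]
t 171 128 [799 483 147]
t 372 128 [ 791 -182  165]
t 375 128 [ 792 -192  162]
t 168 129 [788 488 166]
t 171 129 [795 483 148]
t 372 129 [ 786 -181  168]
t 375 129 [ 786 -191  168]
t 168 130 [791 492 149]
t 171 130 [793 483 144]
t 372 130 [ 781 -180  171]
t 375 130 [ 782 -190  170]
t
[... 20946 characters left out ...]
166]
s 158 292 [797 490 165]
s 161 292 [791 489 164]
s 157 293 [800 488 161]
s 160 293 [793 489 162]
s 357 293 [374 496 171]
s 158 294 [798 488 158]
s 161 294 [791 491 160]
s 358 294 [372 498 171]
s 160 295 [794 489 156]
s 357 295 [373 495 166]
s 159 296 [796 490 154]
s 162 296 [790 488 152]
s 358 296 [371 497 165]
s 160 297 [793 492 153]
s 163 297 [789 483 146]
s 358 297 [371 497 161]
s 160 298 [795 488 147]
s 163 298 [788 487 147]
s 158 299 [798 491 147]
s 161 299 [792 490 146]
s 356 299 [375 499 157]
s 159 300 [797 489 142]
s 162 300 [790 490 143]
s 158 301 [799 490 140]
s 161 301 [793 489 140]
s 356 302 [374 497 148]
s 356 303 [374 498 146]
s 356 304 [373 498 143]
s 357 305 [371 498 140]
```

```bash
ls -la; ls ../ | head -30
```

```text
total 11044
drwxr-xr-x  3 agent agent     4096 Dec  7 09:57 .
drwxr-xr-x 23 root  root      4096 Dec  7 09:55 ..
-rw-r--r--  1 agent agent 11290090 Dec  7 09:57 c0.npz
-rw-r--r--  1 agent agent      563 Dec  7 09:57 h.py
drwxr-xr-x  2 agent agent     4096 Dec  7 09:57 pics
bin
container_info.json
dev
etc
home
include
lib
lib64
libexec
lost+found
mnt
nix
old_root
opt
proc
root
run
sbin
share
sys
tmp
usr
var
workdir
```

View crops.

View pics/t1.png

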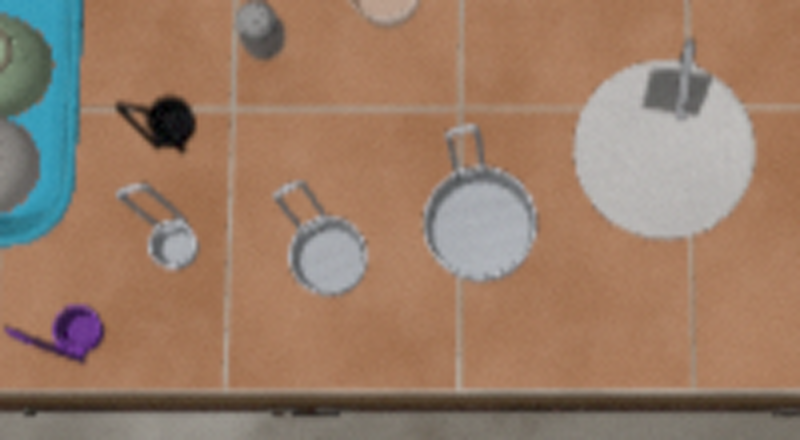

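View pics/s1.png

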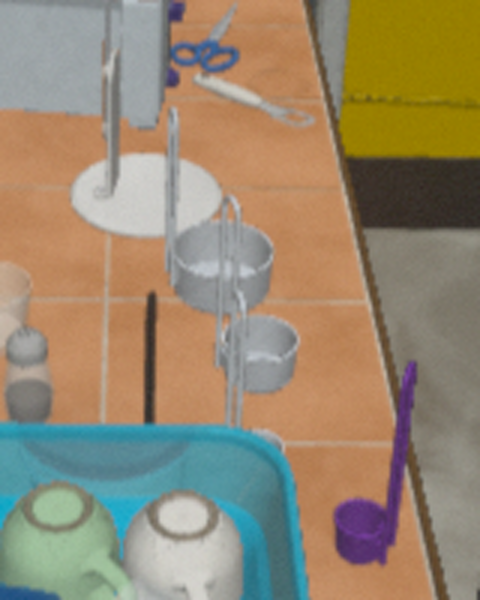

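```bash
cat > fit.py <<'E'
from h import *
from scipy.optimize import least_squares
D=dict(large=(48,46,201,50.5),middle=(33,40,194,35.5),small=(20,34,187,22.5))
def seg(P,a,b):
    a=np.array(a,float);b=np.array(b,float);t=np.clip(((P-a)@(b-a))/((b-a)@(b-a)),0,1)
    return np.linalg.norm(P-a-t[:,None]*(b-a),axis=1)
def dist(P,k):
    R,h,H,X=D[k];zc=H-14
    rho=np.hypot(P[:,0],P[:,1]);z=P[:,2]
    th=np.linspace(0,np.pi,9);arc=np.c_[X+0*th,11.5*np.cos(th),zc+11.5*np.sin(th)]
    d=[seg(P,(X,s*11.5,h*0.5),(X,s*11.5,zc)) for s in(1,-1)]
    d+=[seg(P,arc[j],arc[j+1]) for j in range(8)]
    w=np.abs(np.min(d,axis=0)-2.5)
    zo=np.maximum(np.maximum(z-h,-z),0)
    o=np.hypot(rho-R,zo);i=np.hypot(rho-R+2,np.maximum(np.maximum(z-h,2-z),0))
    f=np.hypot(np.maximum(rho-R+2,0),z-2.5)
    return np.min([w,o,i,f],axis=0)
def fit(W,k,x0,zoff=True):
    R,h,H,X=D[k]
    p=np.array(x0,float)
    P=W.reshape(-1,3);P=P[np.isfinite(P[:,0])]
    for it in range(3):
        c,s=np.cos(p[2]),np.sin(p[2]);Q=P-[p[0],p[1],p[3]];L=np.c_[c*Q[:,0]+s*Q[:,1],-s*Q[:,0]+c*Q[:,1],Q[:,2]]
        m=(np.abs(L[:,1])<R+8)&(L[:,0]>-R-8)&(L[:,0]<X+14)&(L[:,2]>6)&(L[:,2]<H+12)
        S=P[m]
        def r(p):
            c,s=np.cos(p[2]),np.sin(p[2]);Q=S-[p[0],p[1],p[3]];L=np.c_[c*Q[:,0]+s*Q[:,1],-s*Q[:,0]+c*Q[:,1],Q[:,2]]
            return np.minimum(dist(L,k),12)
        q=least_squares(r,p,loss="soft_l1",f_scale=2.,x_scale=[1,1,.02,1]);p=q.x
    return p,np.median(np.abs(q.fun)),m.sum()
E
python3 - <<'E'
from fit import *
c=np.load("c0.npz")
st=dict(large=(489,164,0,0),middle=(461,289,.5,0),small=(467,415,.7,0))
for k in D:
  for n in "ts":
    p,r,m=fit(c[n],k,st[k]);print(k,n,np.round(p,3),"eye",np.round([p[0]+D[k][3]*np.cos(p[2]),p[1]+D[k][3]*np.sin(p[2])],1),r.round(2),m)
for n in "ts":
    W=c[n];m=(W[...,2]>5)&(W[...,2]<18)&(abs(W[...,0]-560)<95)&(abs(W[...,1])<95)
    v,u=np.where(m);P=W[m]
    def r(q): # disc: penal boundary
        return None
    import cv2
    print(n,m.sum(),"xr",np.nanpercentile(P[:,0],[0,1,50,99,100]).round(),"yr",np.percentile(P[:,1],[0,1,50,99,100]).round())
    (cx,cy),rr=cv2.minEnclosingCircle(P[:,:2].astype(np.float32));print(cx,cy,rr,np.median(P[:,2]))
    m=(W[...,2]>222)&(W[...,2]<262)&(abs(W[...,0]-570)<50)&(abs(W[...,1])<40)
    B=W[m];k=B[B[:,2]<246] if 0 else B
    A=np.polyfit(k[:,0],k[:,1],1);print("bar",A,"y at 540,590",np.polyval(A,[540,590]).round(1),len(k),"front x",k[:,0].min(), "zmax",k[:,2].max())
    m=(W[...,2]>60)&(W[...,2]<150)&(abs(W[...,0]-590)<25)&(abs(W[...,1])<40);B=W[m]
    if len(B)>10:print("plate",np.median(B,axis=0).round(1),np.polyfit(B[:,1],B[:,0],1),len(B))
E
```

```text
large t [4.86913e+02 1.55975e+02 1.89000e-01 8.71700e+00] eye [536.5 165.5] 0.58 185
large s [4.86788e+02 1.54705e+02 2.00000e-01 2.62400e+00] eye [536.3 164.7] 0.82 811
middle t [459.911 285.709   0.464   6.992] eye [491.7 301.6] 0.67 140
middle s [460.51  284.925   0.468   6.165] eye [492.2 300.9] 0.73 580
small t [4.69118e+02 4.19259e+02 1.80000e-01 5.03500e+00] eye [491.3 423.3] 0.93 122
small s [4.70563e+02 4.18647e+02 2.69000e-01 3.95200e+00] eye [492.3 424.6] 0.71 224
t 1402 xr [466. 476. 550. 647. 652.] yr [-95. -88.   2.  86.  93.]
558.5533447265625 -0.8689765930175781 131.53109741210938 11.771737989526173
bar [-0.14580963 77.3470397 ] y at 540,590 [-1.4 -8.7] 56 front x 534.6469051332818 zmax 259.66064656525714
plate [591.7  -4.4 109.8] [1.55254665e-01 5.92801375e+02] 81
s 960 xr [480. 484. 562. 633. 637.] yr [-83. -77.   7.  74.  77.]
558.8557739257812 -2.683784246444702 81.03863525390625 11.722540785168519
bar [-0.13273796 69.4860352 ] y at 540,590 [-2.2 -8.8] 72 front x 532.8379205625127 zmax 253.94895708686568
plate [593.3  -8.1 107.1] [1.03509101e-01 5.95208952e+02] 145
```

```bash
cat > st.py <<'E'
from h import *
from scipy.spatial.transform import Rotation as R
def st(): 
    o=ctrl.get_obs();return o,np.array(o["ee_pos"]),R.from_rotvec(o["orientation"]).as_matrix()
def goto(tcp,yaw,flip=0):
    """shift(cm)/turn in tool axes to reach tcp with tool x at yaw(+pi if flip), y down"""
    o,p,M=st();a=yaw+np.pi*flip;x=np.array([np.cos(a),np.sin(a),0]);y=np.array([0,0,-1.]);T=np.c_[x,y,np.cross(x,y)]
    w=R.from_matrix(M.T@T).as_rotvec();d=M.T@(np.array(tcp)-p)/10
    print("t",round(o["t"],2),"tcp",p.round(1),"shift",d.round(2),"turn",w.round(3),"F",np.round(o["ft_force"],1),"w",round(o["width"],1))
E
python3 - <<'E'
from st import *
o,p,M=st();print(M.round(3))
i=ctrl.get_image("wrist");C=np.array(i["pose"]);print((M.T@C[:3,:3]).round(3),M.T@(C[:3,3]-p))
E
```

```text
[[ 0.909 -0.     0.417]
 [-0.417 -0.001  0.909]
 [-0.    -1.    -0.001]]
[[ 0.     0.956  0.292]
 [ 0.001 -0.292  0.956]
 [ 1.     0.    -0.001]] [ -81.20289534 -161.26298899   -0.53632166]
```

```bash
python3 - <<'E'
from st import *
goto([525,165,290],.195)
E
```

```text
t 0.3 tcp [260.3 568.  222.4] shift [ 40.85  -6.75 -25.61] turn [ 0.    -0.625 -0.   ] F [-0.   0.6  0.6] w 87.9
```

```bash
python3 -m jog '[[1,[1,-3,0],[0,0,0]],[1,[5,-6.75,-3],[0,-0.1,0]],[1,[9,-6.75,-6],[0,-0.2,0]],[1,[13,-6.75,-8],[0,-0.3,0]],[1,[17,-6.75,-10.7],[0,-0.4,0]],[1,[21,-6.75,-13],[0,-0.5,0]],[1,[25,-6.75,-15.5],[0,-0.6,0]],[1,[29,-6.75,-18],[0,-0.625,0]]]'
python3 - <<'E'
from st import *
goto([525,165,290],.195)
E
```

```text
t: 1.1
ee_pos: [449.8, 281.9, 290.4]
orientation: [-1.565, -0.156, 0.155]
ft_force: [0.9, -0.7, 0.3]
width: 87.9
t 1.1 tcp [449.8 281.9 290.4] shift [  5.07   0.04 -12.95] turn [-0.     0.003  0.   ] F [ 0.9 -0.7  0.3] w 87.9
```

```bash
python3 -m jog '[[1,[1.5,0,-4],[0,0,0]],[1,[3,0,-8],[0,0,0]],[1,[4.5,0,-11.5],[0,0,0]],[1,[5.1,0,-13],[0,0,0]],[1,[5.1,0,-13],[0,0,0]],[1,[5.1,0,-13],[0,0,0]]]'
python3 - <<'E'
from st import *
goto([525,165,290],.195)
i=ctrl.get_image("wrist");cv2.imwrite("pics/w1.png",i["color"][:,:,::-1]);np.savez("c1.npz",w=cloud(i))
from fit import *
p,r,m=fit(cloud(i),"large",(487,155,.195,0));print(p.round(3),r,m,p[0]+50.5*np.cos(p[2]),p[1]+50.5*np.sin(p[2]))
E
```

```text
t: 1.7
ee_pos: [523.8, 166.6, 290.0]
orientation: [-1.565, -0.152, 0.153]
ft_force: [-0.6, -0.5, 0.3]
width: 87.9
t 1.7 tcp [523.8 166.6 290. ] shift [ 0.09  0.   -0.18] turn [-0.    -0.    -0.001] F [-0.6 -0.5  0.3] w 87.9
[4.87681e+02 1.53571e+02 1.89000e-01 1.42000e-01] 0.6430321523445244 2444 537.2838562782747 163.04985399435114
```

View pics/w1.png

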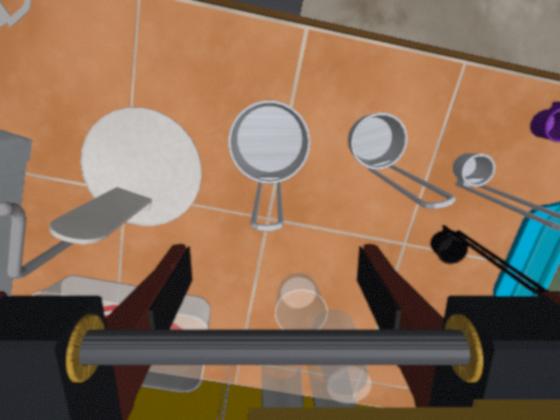

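```bash
python3 - <<'E'
from fit import *
W=np.load("c1.npz")["w"]
st=dict(large=(487,155,.19,0),middle=(460,285,.46,0),small=(470,419,.27,0))
for k in D:
    p,r,m=fit(W,k,st[k]);print(k,np.round(p,3),"eye",np.round([p[0]+D[k][3]*np.cos(p[2]),p[1]+D[k][3]*np.sin(p[2])],1),r.round(2),m)
m=(W[...,2]>8)&(W[...,2]<16)&(abs(W[...,0]-560)<95)&(abs(W[...,1])<95)
print("foot",cv2.minEnclosingCircle(W[m][:,:2].astype(np.float32)))
for lo,hi in((60,165),(180,220),(222,262)):
    m=(W[...,2]>lo)&(W[...,2]<hi)&(abs(W[...,0]-570)<50)&(abs(W[...,1])<50);B=W[m];print(lo,len(B),np.median(B,axis=0).round(1) if len(B) else "",np.polyfit(B[:,0],B[:,1],1) if len(B) else "")
E
```

```text
large [4.87681e+02 1.53571e+02 1.89000e-01 1.42000e-01] eye [537.3 163. ] 0.64 2444
middle [ 4.61139e+02  2.82265e+02  4.91000e-01 -2.70000e-02] eye [492.4 299. ] 0.5 2162
small [4.71531e+02 4.16465e+02 2.95000e-01 3.99000e-01] eye [493.1 423. ] 0.46 1895
foot ((558.7799682617188, -6.178497791290283), 79.27662658691406)
60 2400 [591.6  -9.8 123.1] [    5.08245004 -3017.76445887]
180 381 [597.4 -10.3 201.8] [   0.59342621 -365.75465875]
222 1228 [563.3  -5.6 235.4] [-0.16278037 86.2746755 ]
```

```bash
python3 - <<'E'
from st import *
goto([537.3,163,163],.189)
E
```

```text
t 1.75 tcp [523.6 167.  290. ] shift [ 1.28 12.7  -0.66] turn [-0.     0.007 -0.001] F [ 0.7  0.4 -0.6] w 87.7
```

```bash
python3 -m jog '[[1,[1.3,1,-0.66],[0,0.007,0]],[1,[1.3,4,-0.66],[0,0.007,0]],[1,[1.3,7.5,-0.66],[0,0.007,0]],[1,[1.3,10.5,-0.66],[0,0.007,0]],[1,[1.3,12.2,-0.66],[0,0.007,0]],[1,[1.3,12.7,-0.66],[0,0.007,0]],[1,[1.3,12.7,-0.66],[0,0.007,0]],[1,[1.3,12.7,-0.66],[0,0.007,0]]]'
python3 - <<'E'
from st import *
goto([537.3,163,163],.189)
i=ctrl.get_image("wrist");cv2.imwrite("pics/w2.png",i["color"][:,:,::-1])
from fit import *
p,r,m=fit(cloud(i),"large",(487,155,.195,0));print(p.round(3),r,m,p[0]+50.5*np.cos(p[2]),p[1]+50.5*np.sin(p[2]))
E
```

```text
t: 2.55
ee_pos: [539.0, 162.6, 163.9]
orientation: [-1.565, -0.149, 0.147]
ft_force: [-0.2, -0.1, -0.1]
width: 87.7
t 2.55 tcp [539.  162.6 163.9] shift [-0.16  0.09  0.07] turn [-0.    -0.     0.001] F [-0.2 -0.1 -0.1] w 87.7
[ 4.87853e+02  1.53413e+02  1.92000e-01 -8.50000e-02] 2.2029204582422253 11753 537.4287283945707 163.02826935286745
```

View pics/w2.png

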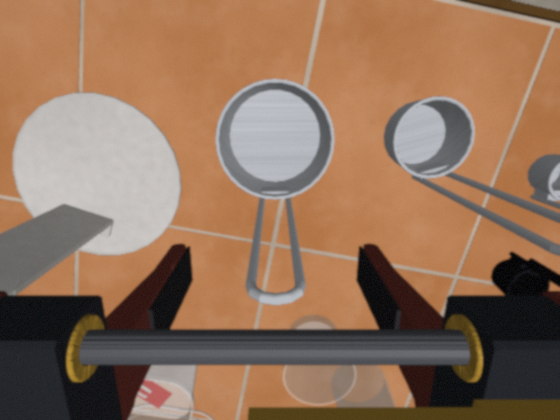

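```bash
python3 -m jog '[[0,[-0.1,0,0.05],[0,0,0]],[0,[-0.1,0,0.05],[0,0,0]],[0,[-0.1,0,0.05],[0,0,0]],[0,[-0.1,0,0.05],[0,0,0]],[0,[-0.1,0,0.05],[0,0,0]],[0,[-0.1,0,0.05],[0,0,0]],[0,[-0.1,0,0.05],[0,0,0]]]'; python3 -m jog '[[0,[0,0,0],[0,0,0]],[0,[0,0,0],[0,0,0]]]'
```

```text
t: 3.3
ee_pos: [537.2, 162.4, 163.2]
orientation: [-1.566, -0.148, 0.148]
ft_force: [-0.7, -0.0, -0.2]
width: 35.4
t: 3.5
ee_pos: [537.3, 162.4, 163.1]
orientation: [-1.566, -0.148, 0.148]
ft_force: [-0.1, 0.2, 0.2]
width: 27.4
```

```bash
python3 -m jog '[[0,[0,-0.5,0],[0,0,0]],[0,[0,-1.5,0],[0,0,0]],[0,[0,-3,0],[0,0,0]],[0,[0,-4.5,0],[0,0,0]],[0,[0,-6,0],[0,0,0]],[0,[0,-7.2,0],[0,0,0]],[0,[0,-7.5,0],[0,0,0]],[0,[0,-7.5,0],[0,0,0]]]'
python3 - <<'E'
from st import *
goto([490.2,5,238],-.145)
i=ctrl.get_image("wrist");cv2.imwrite("pics/w3.png",i["color"][:,:,::-1])
E
```

```text
t: 4.3
ee_pos: [537.4, 162.4, 238.8]
orientation: [-1.566, -0.149, 0.147]
ft_force: [-0.5, -0.5, -2.2]
width: 27.0
t 4.3 tcp [537.4 162.4 238.8] shift [ -7.58   0.07 -14.58] turn [-0.     0.333  0.001] F [-0.5 -0.5 -2.2] w 27.0
```

View pics/w3.png

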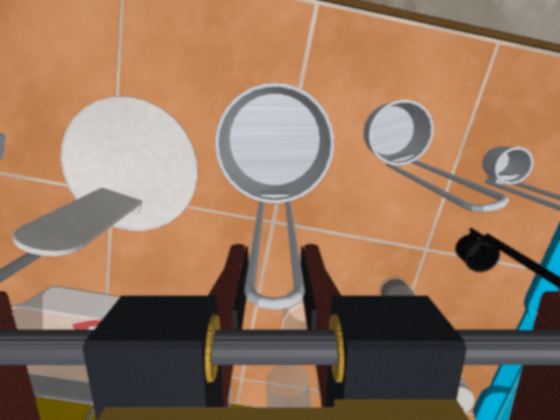

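```bash
python3 -m jog '[[0,[-0.4,0,-0.7],[0,0.02,0]],[0,[-1.2,0,-2.3],[0,0.06,0]],[0,[-2.2,0,-4.3],[0,0.11,0]],[0,[-3.3,0,-6.3],[0,0.16,0]],[0,[-4.3,0,-8.3],[0,0.21,0]],[0,[-5.4,0,-10.3],[0,0.25,0]],[0,[-6.3,0,-12.1],[0,0.29,0]],[0,[-7,0,-13.5],[0,0.32,0]]]'
python3 - <<'E'
from st import *
goto([490.2,5,238],-.145)
E
```

```text
t: 5.15
ee_pos: [492.2, 14.5, 237.7]
orientation: [-1.569, 0.108, -0.106]
ft_force: [-0.3, -0.5, -2.0]
width: 27.4
t 5.15 tcp [492.2  14.5 237.7] shift [-0.07 -0.03 -0.97] turn [ 0.001  0.009 -0.001] F [-0.3 -0.5 -2. ] w 27.4
```

```bash
python3 -m jog '[[0,[-0.2,0,-0.5],[0,0.009,0]],[0,[-0.3,0,-1],[0,0.009,0]],[0,[-0.3,0,-1],[0,0.009,0]],[0,[-0.3,0,-1],[0,0.009,0]]]'
cat > look.py <<'E'
import sys
from st import *
from fit import *
def look(tag,known=None):
    goto([490.2,5,238],-.145)
    i=ctrl.get_image("wrist");cv2.imwrite(f"pics/w{tag}.png",i["color"][:,:,::-1]);W=cloud(i);np.savez(f"c{tag}.npz",w=W);return i,W
E
python3 - <<'E'
from look import *
i,W=look("4")
m=(W[...,2]>8)&(W[...,2]<16)&(abs(W[...,0]-560)<95)&(abs(W[...,1])<95)
print("foot",m.sum(),cv2.minEnclosingCircle(W[m][:,:2].astype(np.float32)))
for lo,hi in((60,165),(180,220),(222,232),(232,242),(242,262)):
    m=(W[...,2]>lo)&(W[...,2]<hi)&(abs(W[...,0]-570)<50)&(abs(W[...,1])<50)&(W[...,0]>525);B=W[m]
    if len(B):print(lo,len(B),np.median(B,axis=0).round(1),"xrange",np.percentile(B[:,0],[2,98]),np.polyfit(B[:,0],B[:,1],1))
p,r,m=fit(W,"large",(440,12,-.145,71));print(p.round(3),r,m,p[0]+50.5*np.cos(p[2]),p[1]+50.5*np.sin(p[2]))
E
```

```text
t: 5.55
ee_pos: [489.5, 7.4, 238.1]
orientation: [-1.568, 0.11, -0.11]
ft_force: [0.6, 0.0, -1.9]
width: 26.9
t 5.55 tcp [489.5   7.4 238.1] shift [ 0.1   0.01 -0.23] turn [-0.     0.004  0.   ] F [ 0.6  0.  -1.9] w 26.9
foot 6209 ((558.0736694335938, -6.812249660491943), 79.18061828613281)
60 1904 [591.7  -9.9 127.1] xrange [587.87690487 595.39441872] [    6.16254125 -3656.28211799]
222 17 [586.  -14.4 231.4] xrange [565.86457608 590.20341379] [ -0.26047814 139.20395167]
232 522 [570.9  -8.8 235. ] xrange [555.71563602 587.45676357] [-0.14069412 71.56868807]
242 25 [540.   -3.9 252.7] xrange [538.78203017 541.5968716 ] [   0.23925189 -133.10360834]
[ 4.3529e+02  1.4950e+01 -1.4100e-01  9.6024e+01] 3.5544268657255023 9758 485.2894877629238 7.854903881201037
```

View pics/w4.png

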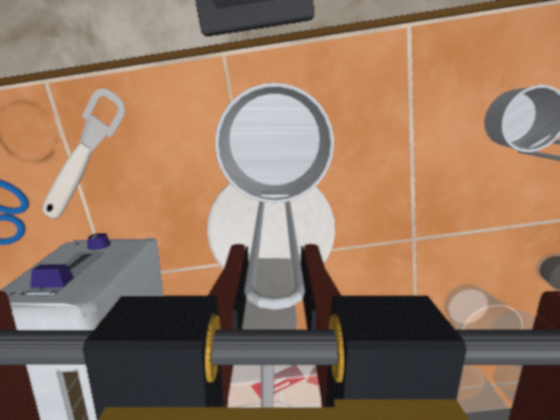

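```bash
python3 - <<'E'
from st import *
goto([490,2.6,238],-.14)
goto([585.5,-10.8,238],-.14)
E
```

```text
t 5.6 tcp [489.6   7.5 238.1] shift [ 0.11  0.01 -0.48] turn [-0. -0.  0.] F [ 0.5 -0.7 -1.6] w 27.3
t 5.6 tcp [489.6   7.5 238.1] shift [ 9.76  0.01 -0.47] turn [-0. -0.  0.] F [ 0.5 -0.7 -1.6] w 27.3
```

```bash
python3 -m jog '[[0,[0.2,0,-0.3],[0,0,0]],[0,[1.0,0,-0.48],[0,0,0]],[0,[2.0,0,-0.48],[0,0,0]],[0,[2.6,0,-0.48],[0,0,0]],[0,[2.6,0,-0.48],[0,0,0]],[0,[2.6,0,-0.48],[0,0,0]]]'
python3 - <<'E'
from st import *
goto([585.5,-10.8,238],-.14)
i=ctrl.get_image("wrist");crop(i,150,180,260,195,"pics/w5.png")
s=ctrl.get_image("side");crop(s,200,120,160,120,"pics/s5.png")
W=cloud(i)
m=(W[...,2]>230)&(W[...,2]<242)&(W[...,0]>555)&(W[...,0]<590)&(abs(W[...,1]+9)<15);B=W[m];print(len(B),np.median(B,axis=0),np.polyfit(B[:,0],B[:,1],1))
E
```

```text
t: 6.2
ee_pos: [514.5, -1.2, 237.9]
orientation: [-1.568, 0.111, -0.11]
ft_force: [0.2, -0.6, -1.8]
width: 26.9
t 6.2 tcp [514.5  -1.2 237.9] shift [ 7.16 -0.01  0.05] turn [ 0.    -0.001 -0.001] F [ 0.2 -0.6 -1.8] w 26.9
160 [585.09558829 -10.90287501 233.99373441] [-0.1513957  77.49184481]
```

View pics/w5.png

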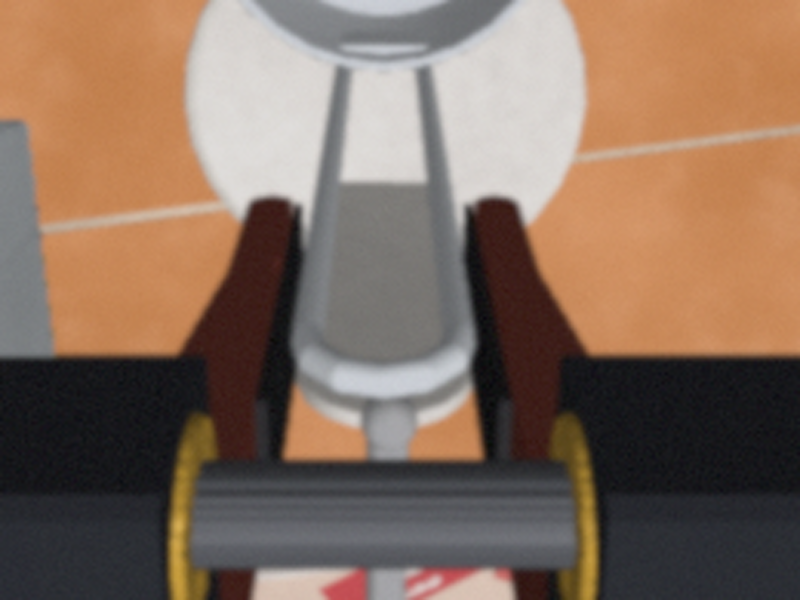

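View pics/s5.png

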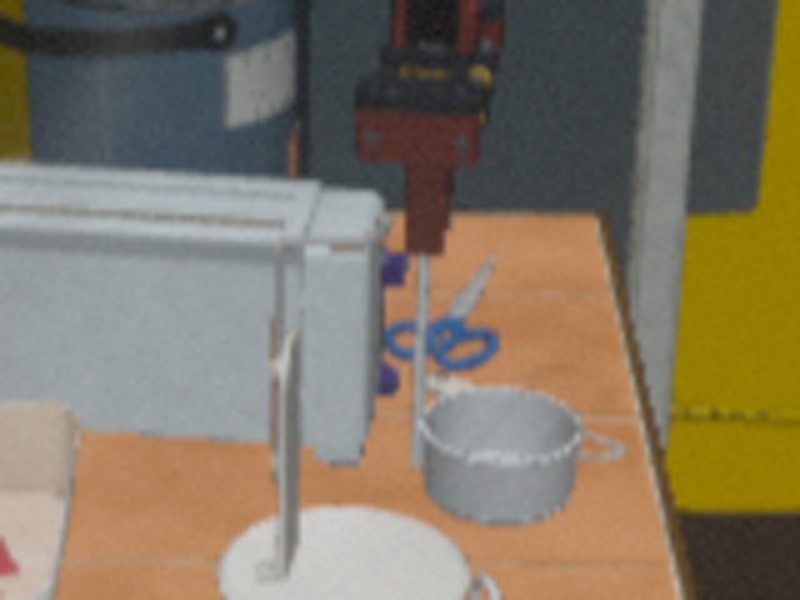

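```bash
python3 -m jog '[[0,[0.5,0,0],[0,0,0]],[0,[1.5,0,0],[0,0,0]],[0,[2.8,0,0],[0,0,0]],[0,[4.2,0,0],[0,0,0]],[0,[5.6,0,0],[0,0,0]],[0,[6.7,0,0],[0,0,0]],[0,[7.1,0,0],[0,0,0]],[0,[7.1,0,0],[0,0,0]]]'
python3 - <<'E'
from st import *
goto([585.5,-10.8,203],-.14)
i=ctrl.get_image("wrist");crop(i,150,180,260,195,"pics/w6.png")
s=ctrl.get_image("side");crop(s,200,120,160,120,"pics/s6.png")
E
```

```text
t: 7.1
ee_pos: [585.4, -11.3, 237.9]
orientation: [-1.568, 0.111, -0.11]
ft_force: [-0.1, -0.1, -2.5]
width: 27.0
t 7.1 tcp [585.4 -11.3 237.9] shift [0.01 3.49 0.05] turn [ 0.    -0.001 -0.   ] F [-0.1 -0.1 -2.5] w 27.0
```

View pics/w6.png

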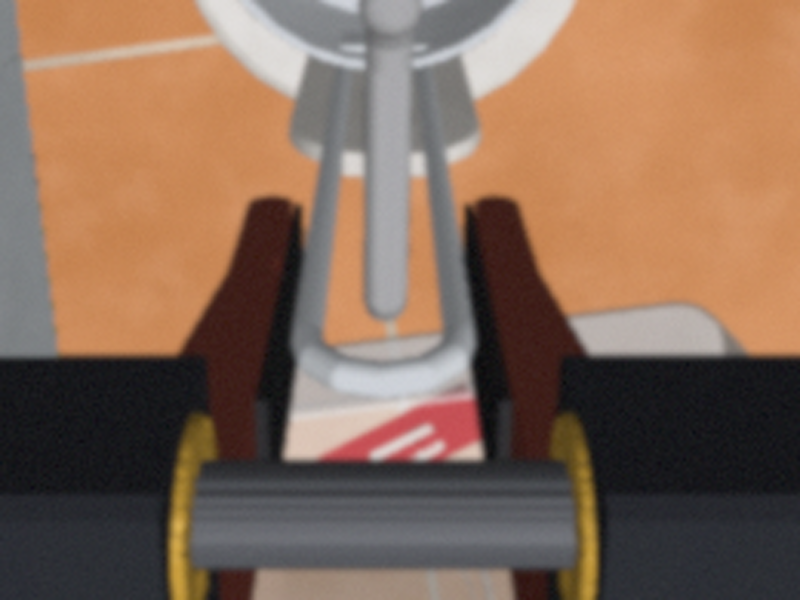

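View pics/s6.png

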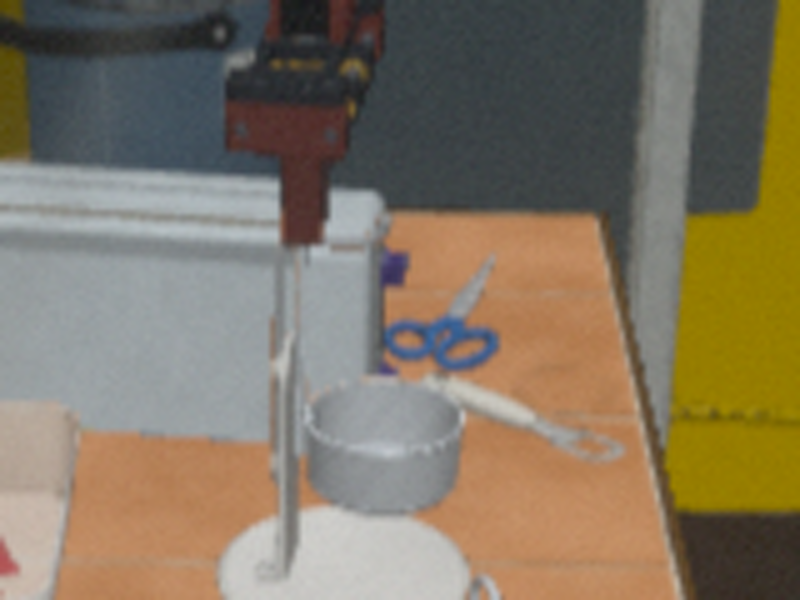

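```bash
python3 -m jog '[[0,[0,0.5,0.03],[0,0,0]],[0,[0,1.2,0.03],[0,0,0]],[0,[0,1.9,0.03],[0,0,0]],[0,[0,2.5,0.03],[0,0,0]],[0,[0,2.9,0.03],[0,0,0]],[0,[0,3.2,0.03],[0,0,0]],[0,[0,3.2,0.03],[0,0,0]]]'
python3 -m jog '[[0,[0,0.1,0],[0,0,0]],[0,[0,0.2,0],[0,0,0]],[0,[0,0.3,0],[0,0,0]],[0,[0,0.3,0],[0,0,0]]]'
```

```text
t: 7.9
ee_pos: [584.6, -10.9, 205.7]
orientation: [-1.568, 0.111, -0.11]
ft_force: [-0.7, 0.0, -2.4]
width: 27.0
t: 8.3
ee_pos: [584.8, -10.9, 203.2]
orientation: [-1.568, 0.111, -0.111]
ft_force: [-0.8, 0.3, -1.0]
width: 26.8
```

```bash
python3 -m jog '[[0,[0,0.05,0],[0,0,0]],[0,[0,0.1,0],[0,0,0]],[0,[0,0.1,0],[0,0,0]]]'
python3 - <<'E'
from st import *
goto([585.5,-10.8,203],-.14)
i=ctrl.get_image("wrist");crop(i,150,180,260,195,"pics/w7.png")
E
```

```text
t: 8.6
ee_pos: [585.0, -10.9, 202.5]
orientation: [-1.568, 0.11, -0.111]
ft_force: [-0.8, -0.8, -0.3]
width: 27.2
t 8.6 tcp [585.  -10.9 202.5] shift [ 0.05 -0.05  0.02] turn [-0.    -0.001  0.   ] F [-0.8 -0.8 -0.3] w 27.2
```

View pics/w7.png

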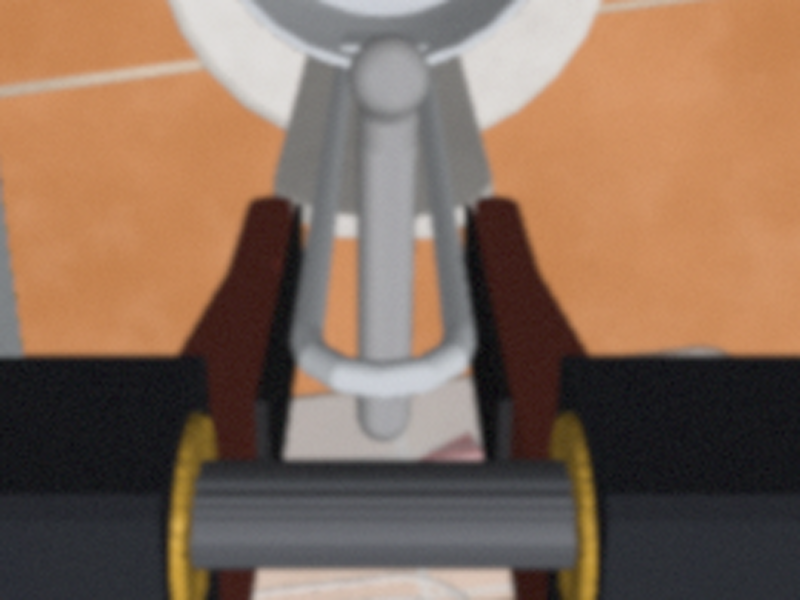

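```bash
python3 -m jog '[[0.35,[0,0,0],[0,0,0]],[0.4,[0,0,0],[0,0,0]],[0.5,[0,0,0],[0,0,0]],[0.6,[0,0,0],[0,0,0]],[0.6,[0,0,0],[0,0,0]],[0.6,[0,0,0],[0,0,0]],[0.6,[0,0,0],[0,0,0]],[0.6,[0,0,0],[0,0,0]]]'
python3 - <<'E'
from st import *
i=ctrl.get_image("wrist");crop(i,150,180,260,195,"pics/w8.png")
E
```

```text
t: 9.45
ee_pos: [584.8, -10.9, 202.2]
orientation: [-1.568, 0.111, -0.111]
ft_force: [-0.5, -0.0, 0.8]
width: 52.4
```

View pics/w8.png

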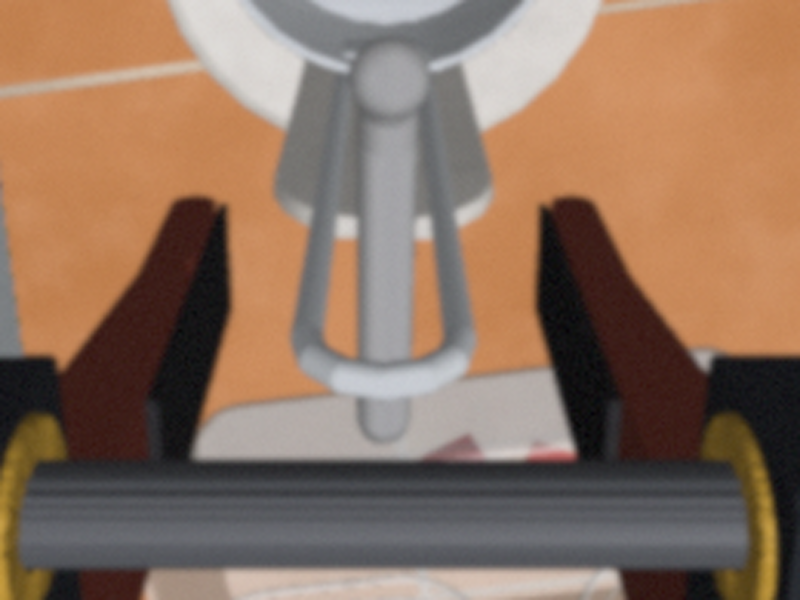

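```bash
python3 -m jog '[[0.6,[0,-0.5,0],[0,0,0]],[0.6,[0,-2,0],[0,0,0]],[0.6,[0,-4,0],[0,0,0]],[0.6,[0,-6,0],[0,0,0]],[0.6,[0,-8,0],[0,0,0]],[0.7,[0,-8,0],[0,0,0]]]'
python3 - <<'E'
from st import *
goto([485,299,282],.491)
i=ctrl.get_image("wrist");crop(i,80,0,400,300,"pics/w9.png");np.savez("c9.npz",w=cloud(i))
E
```

```text
t: 10.1
ee_pos: [586.8, -11.0, 286.3]
orientation: [-1.568, 0.105, -0.116]
ft_force: [0.5, -0.1, 1.3]
width: 57.7
t 10.1 tcp [586.8 -11.  286.3] shift [-14.43   0.35  29.26] turn [ 0.001 -0.632  0.007] F [ 0.5 -0.1  1.3] w 57.7
```

View pics/w9.png

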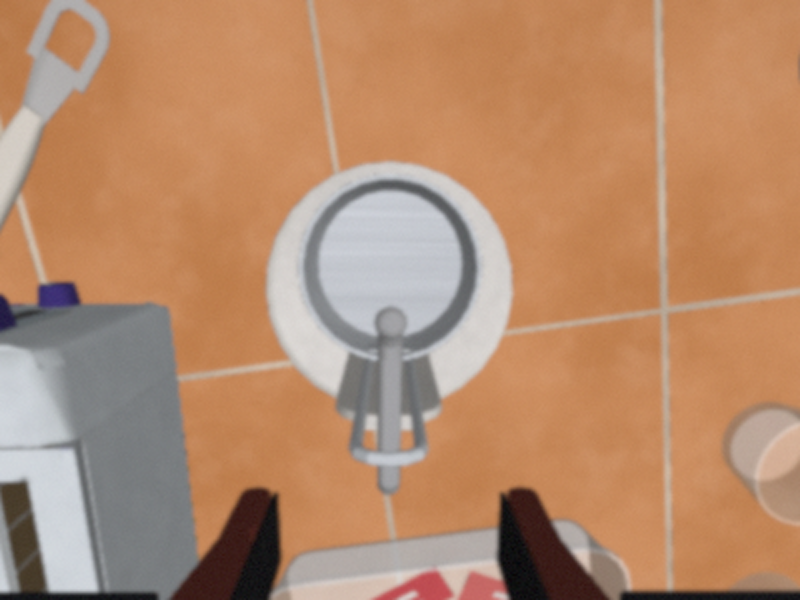

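```bash
python3 -m jog '[[0.9,[-1.3,0,2.6],[0,-0.04,0]],[1,[-3,0,6],[0,-0.12,0]],[1,[-4.9,0,10],[0,-0.22,0]],[1,[-6.9,0,14],[0,-0.32,0]],[1,[-8.9,0,18],[0,-0.42,0]],[1,[-10.8,0,22],[0,-0.51,0]],[1,[-12.8,0,26],[0,-0.59,0]],[1,[-14.2,0,28.8],[0,-0.63,0]]]'
python3 -m jog '[[1,[0,0.2,0.2],[0,0,0]],[1,[0,0.2,0.2],[0,0,0]],[1,[0,0.2,0.2],[0,0,0]]]'
python3 - <<'E'
from look import *
i,W=look("10")
p,r,m=fit(W,"middle",(461,282.3,.491,0));e=[p[0]+35.5*np.cos(p[2]),p[1]+35.5*np.sin(p[2])];print(p.round(3),r,m,e)
goto([*e,156],p[2])
E
```

```text
t: 10.95
ee_pos: [483.0, 296.2, 281.2]
orientation: [-1.536, -0.386, 0.388]
ft_force: [0.3, -0.4, 0.6]
width: 87.7
t: 11.25
ee_pos: [483.7, 294.9, 279.6]
orientation: [-1.537, -0.382, 0.384]
ft_force: [-0.1, -0.7, 0.1]
width: 87.6
t 11.25 tcp [483.7 294.9 279.6] shift [-13.02   4.18 -25.91] turn [ 0.001  0.633 -0.001] F [-0.1 -0.7  0.1] w 87.6
[4.60480e+02 2.83189e+02 4.61000e-01 9.60000e-02] 0.5842714334340589 1637 [np.float64(492.27487603231094), np.float64(298.97965295625403)]
t 11.3 tcp [483.9 294.7 279.8] shift [ 9.500e-01  1.238e+01 -1.000e-02] turn [ 0.     0.027 -0.001] F [ 0.1 -0.6  0.3] w 87.7
```

View pics/w10.png

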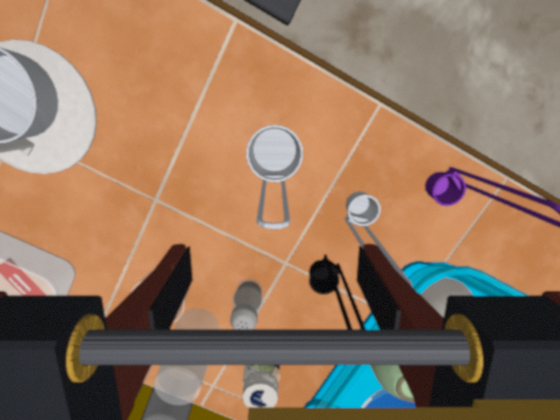

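```bash
python3 -m jog '[[1,[0.5,1,0],[0,0.027,0]],[1,[0.95,3.5,0],[0,0.027,0]],[1,[0.95,7,0],[0,0.027,0]],[1,[0.95,10,0],[0,0.027,0]],[1,[0.95,11.9,0],[0,0.027,0]],[1,[0.95,12.4,0],[0,0.027,0]],[1,[0.95,12.4,0],[0,0.027,0]]]'
python3 - <<'E'
from look import *
i,W=look("11")
p,r,m=fit(W,"middle",(460.5,283.2,.465,0));e=[p[0]+35.5*np.cos(p[2]),p[1]+35.5*np.sin(p[2])];print(p.round(3),r,m,e)
goto([*e,156],p[2])
E
```

```text
t: 12.0
ee_pos: [492.1, 299.6, 155.3]
orientation: [-1.541, -0.36, 0.362]
ft_force: [-0.9, 0.1, -0.2]
width: 87.5
t 12.0 tcp [492.1 299.6 155.3] shift [-13.28  -8.24 -26.31] turn [ 0.001  0.605 -0.002] F [-0.9  0.1 -0.2] w 87.5
[ 4.60607e+02  2.83234e+02  4.58000e-01 -2.85000e-01] 0.4530428937757627 4519 [np.float64(492.44865738120643), np.float64(298.93025769810316)]
t 12.05 tcp [492.7 300.1 156.3] shift [-0.07  0.03 -0.09] turn [0.    0.003 0.   ] F [-0.  -0.4  0.1] w 87.8
```

View pics/w11.png

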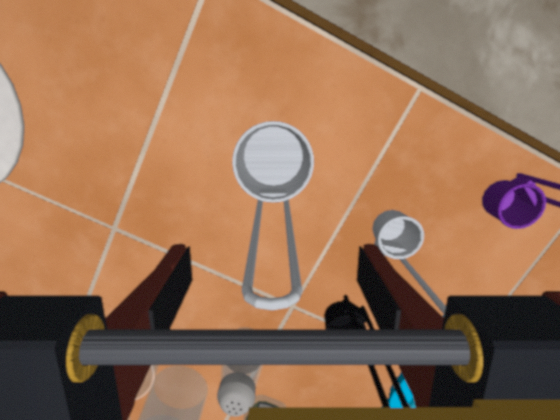

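```bash
python3 -m jog '[[0,[-0.05,0,-0.09],[0,0,0]],[0,[-0.05,0,-0.09],[0,0,0]],[0,[-0.05,0,-0.09],[0,0,0]],[0,[-0.05,0,-0.09],[0,0,0]],[0,[-0.05,0,-0.09],[0,0,0]],[0,[-0.05,0,-0.09],[0,0,0]],[0,[-0.05,0,-0.09],[0,0,0]],[0,[-0.05,0,-0.09],[0,0,0]]]'; python3 -m jog '[[0,[0,0,0],[0,0,0]],[0,[0,0,0],[0,0,0]],[0,[0,0,0],[0,0,0]]]'
```

```text
t: 12.85
ee_pos: [492.0, 299.4, 156.2]
orientation: [-1.54, -0.362, 0.363]
ft_force: [1.4, -1.2, -0.3]
width: 27.2
t: 13.15
ee_pos: [492.1, 299.3, 156.1]
orientation: [-1.54, -0.362, 0.362]
ft_force: [-0.3, -0.8, 1.1]
width: 27.1
```

```bash
python3 -m jog '[[0,[0,-0.5,0],[0,0,0]],[0,[0,-1.8,0],[0,0,0]],[0,[0,-3.5,0],[0,0,0]],[0,[0,-5.2,0],[0,0,0]],[0,[0,-7,0],[0,0,0]],[0,[0,-8.8,0],[0,0,0]],[0,[0,-9.6,0],[0,0,0]],[0,[0,-9.6,0],[0,0,0]]]'
python3 - <<'E'
from st import *
from fit import *
W=np.load("c9.npz")["w"]
# large hanging: loop top points & rim
P=W.reshape(-1,3);P=P[np.isfinite(P[:,0])]
a=-.145;c,s=np.cos(a),np.sin(a)
S=P-[588.3,-11.1,235]
L=np.c_[c*S[:,0]+s*S[:,1],-s*S[:,0]+c*S[:,1],P[:,2]]
m=(L[:,2]>232)&(L[:,2]<246)&(abs(L[:,1])<20)&(abs(L[:,1])>5)&(abs(L[:,0])<40);print("loop top",np.median(L[m],axis=0),m.sum(), L[m][:,1].min(),L[m][:,1].max())
m=(L[:,2]>228)&(L[:,2]<250)&(abs(L[:,1])<4.5)&(L[:,0]<-5)&(L[:,0]>-40);print("bar",np.median(L[m],axis=0),np.polyfit(L[m][:,0],L[m][:,1],1))
for lo,hi in((100,130),(130,160),(160,190),(190,215)):
  m=(L[:,2]>lo)&(L[:,2]<hi)&(abs(L[:,1])<20)&(L[:,0]>-10)&(L[:,0]<12);m2=m&(L[:,0]<2.0+1); 
  if m.sum():print(lo,m.sum(),np.percentile(L[m][:,0],[5,50,95]).round(1))
m=(L[:,2]>78)&(L[:,2]<92)&(L[:,0]<0)&(L[:,0]>-120)&(abs(L[:,1])<60);print("rim",cv2.minEnclosingCircle(L[m][:,:2].astype(np.float32)),np.median(L[m][:,2]))
goto([484,-.5+5,252],-.145)
E
```

```text
t: 13.95
ee_pos: [492.7, 299.8, 254.0]
orientation: [-1.539, -0.365, 0.36]
ft_force: [0.2, -0.1, -1.4]
width: 27.1
loop top [ -3.87780887  -5.1936786  235.70009072] 147 -12.711872547295776 11.736493519175884
bar [-2.29322114e+01 -1.55064250e-02  2.35549163e+02] [-0.00954493 -0.4218108 ]
100 186 [-2.8  3.1  3.5]
130 268 [-3.4  3.   3.7]
160 232 [-4.3  2.9  7. ]
190 125 [-5.  -4.4 -3.1]
rim ((-48.89545822143555, -0.19626650214195251), 50.00844192504883) 83.38693630420747
t 13.95 tcp [492.7 299.8 254. ] shift [-13.95   0.15 -26.04] turn [-0.001  0.607  0.003] F [ 0.2 -0.1 -1.4] w 27.1
```

```bash
python3 -m jog '[[0,[-0.3,0,-0.6],[0,0.02,0]],[0,[-1.1,0,-2.2],[0,0.06,0]],[0,[-2.2,0,-4.4],[0,0.12,0]],[0,[-3.3,0,-6.6],[0,0.18,0]],[0,[-4.4,0,-8.8],[0,0.24,0]],[0,[-5.5,0,-11],[0,0.3,0]],[0,[-6.6,0,-13.2],[0,0.36,0]],[0,[-7.7,0,-15.4],[0,0.42,0]]]'
python3 - <<'E'
from st import *
goto([494.3,2.6,252],-.145)
E
```

```text
t: 14.75
ee_pos: [490.7, 124.9, 251.3]
orientation: [-1.571, -0.028, 0.031]
ft_force: [0.4, 0.2, -0.7]
width: 27.1
t 14.75 tcp [490.7 124.9 251.3] shift [ -0.1   -0.07 -12.23] turn [ 0.001  0.182 -0.002] F [ 0.4  0.2 -0.7] w 27.1
```

```bash
python3 -m jog '[[0,[0,0,-2.2],[0,0.05,0]],[0,[0,0,-4.4],[0,0.09,0]],[0,[0,0,-6.6],[0,0.13,0]],[0,[0,0,-8.6],[0,0.15,0]],[0,[0,0,-10],[0,0.16,0]],[0,[0,0,-10.6],[0,0.16,0]],[0,[0,0,-10.6],[0,0.16,0]],[0,[0,0,-10.6],[0,0.16,0]]]'
python3 - <<'E'
from st import *
goto([494.3,2.6,252],-.145)
E
```

```text
t: 15.55
ee_pos: [496.1, 21.5, 252.0]
orientation: [-1.569, 0.093, -0.092]
ft_force: [-0.1, 0.5, -1.1]
width: 27.2
t 15.55 tcp [496.1  21.5 252. ] shift [ 0.04 -0.   -1.9 ] turn [-0.     0.027 -0.   ] F [-0.1  0.5 -1.1] w 27.2
```

```bash
python3 -m jog '[[0,[0,0,-0.6],[0,0.027,0]],[0,[0,0,-1.4],[0,0.027,0]],[0,[0,0,-1.9],[0,0.027,0]],[0,[0,0,-1.9],[0,0.027,0]],[0,[0,0,-1.9],[0,0.027,0]],[0,[0,0,-1.9],[0,0.027,0]]]'
python3 - <<'E'
from st import *
goto([572.5,-8.8,252],-.145)
i=ctrl.get_image("wrist");crop(i,150,180,260,195,"pics/w12.png");W=cloud(i)
P=W.reshape(-1,3);P=P[np.isfinite(P[:,0])]
m=(P[:,2]>231)&(P[:,2]<242)&(P[:,0]>550)&(P[:,0]<582)&(abs(P[:,1]+8)<9);B=P[m];print(m.sum(),np.median(B,axis=0),np.polyfit(B[:,0],B[:,1],1))
E
```

```text
t: 16.15
ee_pos: [494.1, 2.5, 252.2]
orientation: [-1.568, 0.114, -0.114]
ft_force: [-0.4, 0.3, -0.7]
width: 27.0
t 16.15 tcp [494.1   2.5 252.2] shift [7.92 0.02 0.01] turn [-0.  0.  0.] F [-0.4  0.3 -0.7] w 27.0
141 [577.6009441   -9.97220449 234.73035803] [ -0.28192111 152.64045137]
```

View pics/w12.png

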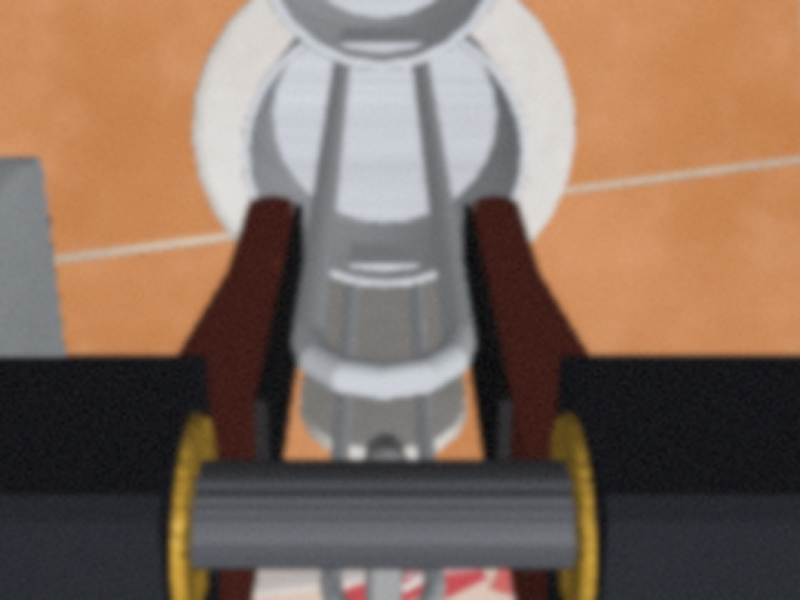

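```bash
python3 -m jog '[[0,[0.5,0,0],[0,0,0]],[0,[1.5,0,0],[0,0,0]],[0,[2.8,0,0],[0,0,0]],[0,[4.3,0,0],[0,0,0]],[0,[5.8,0,0],[0,0,0]],[0,[7.1,0,0],[0,0,0]],[0,[7.8,0,0],[0,0,0]],[0,[7.9,0,0],[0,0,0]]]'
python3 -m jog '[[0,[0,0,0],[0,0,0]]]'
python3 - <<'E'
from st import *
goto([572.5,-8.8,203],-.145)
i=ctrl.get_image("wrist");crop(i,150,180,260,195,"pics/w13.png")
s=ctrl.get_image("side");crop(s,200,120,160,120,"pics/s13.png")
E
```

```text
t: 17.0
ee_pos: [573.1, -9.1, 251.9]
orientation: [-1.568, 0.114, -0.114]
ft_force: [0.6, -0.5, -0.7]
width: 27.3
t: 17.1
ee_pos: [572.1, -9.0, 251.9]
orientation: [-1.568, 0.114, -0.113]
ft_force: [0.0, 0.4, -0.8]
width: 27.1
t 17.1 tcp [572.1  -9.  251.9] shift [0.05 4.89 0.02] turn [ 0.     0.    -0.001] F [ 0.   0.4 -0.8] w 27.1
```

View pics/w13.png

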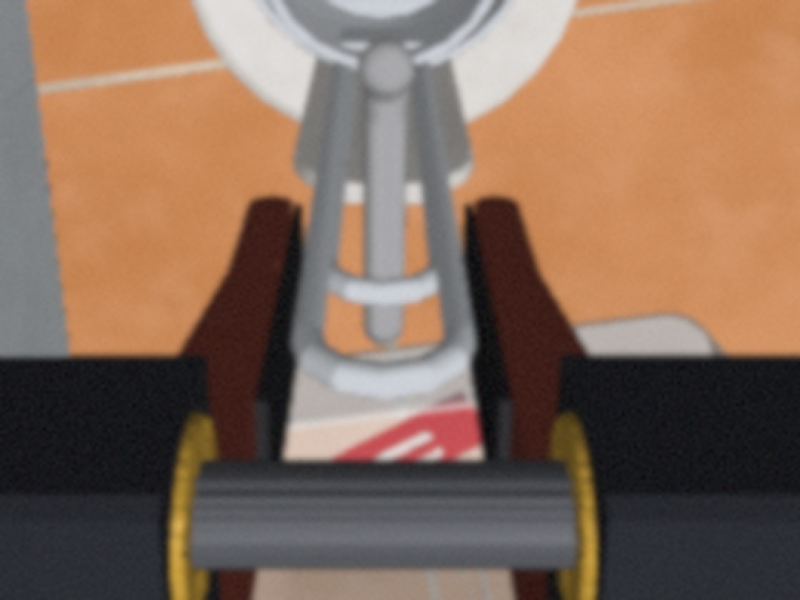

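View pics/s13.png

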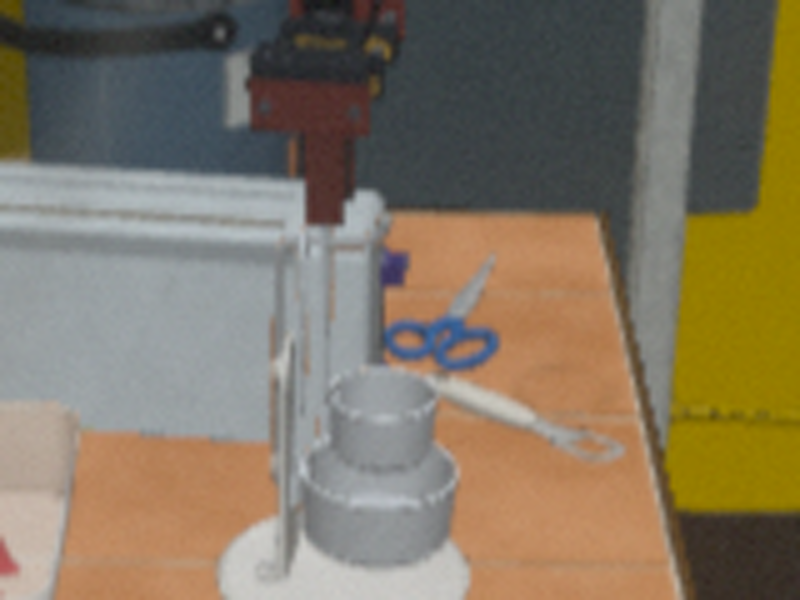

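```bash
python3 -m jog '[[0,[0,0.4,0],[0,0,0]],[0,[0,1.2,0],[0,0,0]],[0,[0,2.1,0],[0,0,0]],[0,[0,3,0],[0,0,0]],[0,[0,3.7,0],[0,0,0]],[0,[0,4.2,0],[0,0,0]],[0,[0,4.5,0],[0,0,0]],[0,[0,4.5,0],[0,0,0]]]'
python3 -m jog '[[0,[0,0.1,0],[0,0,0]],[0,[0,0.2,0],[0,0,0]],[0,[0,0.3,0],[0,0,0]],[0,[0,0.3,0],[0,0,0]]]'
```

```text
t: 18.0
ee_pos: [572.1, -9.0, 206.7]
orientation: [-1.568, 0.114, -0.113]
ft_force: [0.3, 0.2, -1.0]
width: 27.2
t: 18.4
ee_pos: [572.2, -9.0, 204.2]
orientation: [-1.568, 0.114, -0.114]
ft_force: [0.0, -0.1, -2.0]
width: 26.9
```

```bash
python3 -m jog '[[0,[0,0.05,0],[0,0,0]],[0,[0,0.1,0],[0,0,0]],[0,[0,0.1,0],[0,0,0]],[0,[0,0.1,0],[0,0,0]]]'
python3 - <<'E'
from st import *
goto([572.5,-8.8,203],-.145)
i=ctrl.get_image("wrist");crop(i,150,180,260,195,"pics/w14.png")
s=ctrl.get_image("side");crop(s,200,120,160,120,"pics/s14.png")
E
```

```text
t: 18.8
ee_pos: [572.3, -9.0, 203.4]
orientation: [-1.568, 0.113, -0.114]
ft_force: [-0.0, -0.2, 0.2]
width: 27.0
t 18.8 tcp [572.3  -9.  203.4] shift [0.01 0.04 0.02] turn [-0.  0.  0.] F [-0.  -0.2  0.2] w 27.0
```

View pics/w14.png

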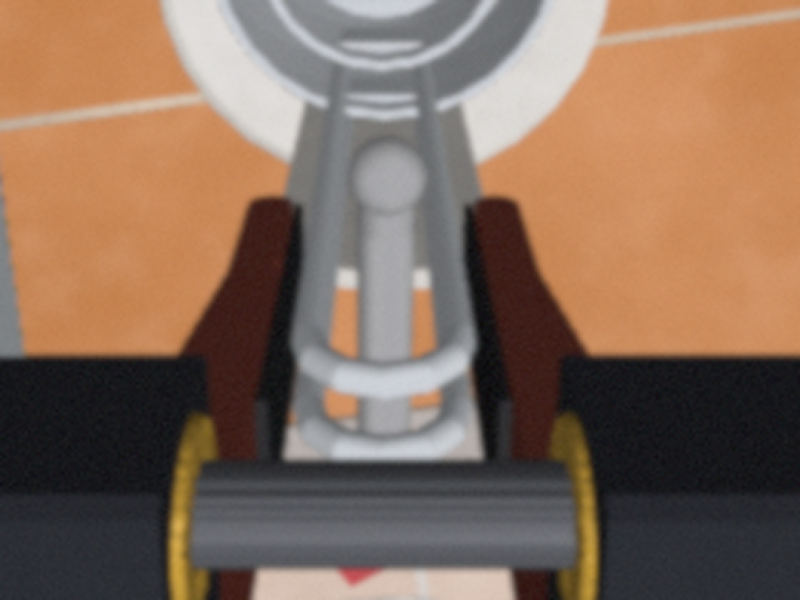

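View pics/s14.png

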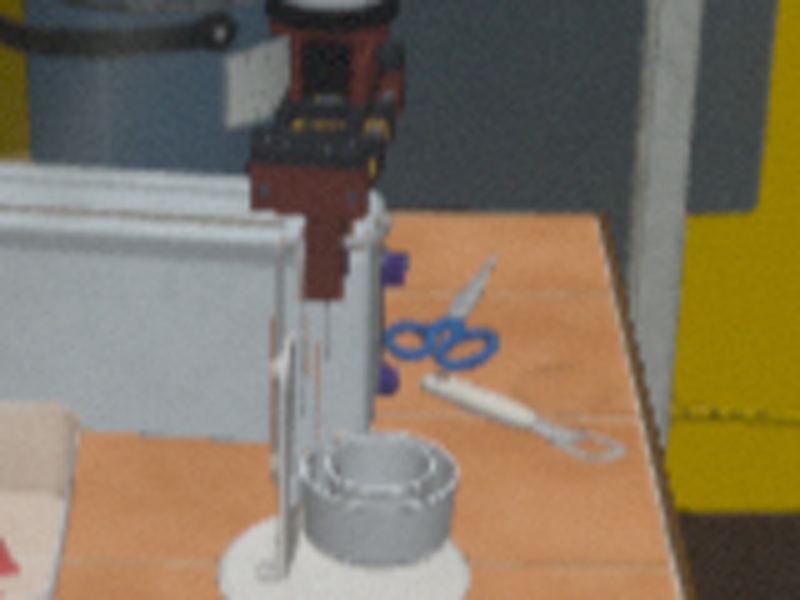

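```bash
python3 -m jog '[[0.35,[0,0,0],[0,0,0]],[0.4,[0,0,0],[0,0,0]],[0.5,[0,0,0],[0,0,0]],[0.6,[0,0,0],[0,0,0]],[0.6,[0,0,0],[0,0,0]],[0.6,[0,0,0],[0,0,0]],[0.6,[0,0,0],[0,0,0]],[0.6,[0,0,0],[0,0,0]]]'
python3 - <<'E'
from st import *
i=ctrl.get_image("wrist");crop(i,150,180,260,195,"pics/w15.png")
E
```

```text
t: 19.7
ee_pos: [572.2, -9.0, 203.2]
orientation: [-1.568, 0.114, -0.114]
ft_force: [-0.0, 0.0, 0.5]
width: 52.7
```

View pics/w15.png

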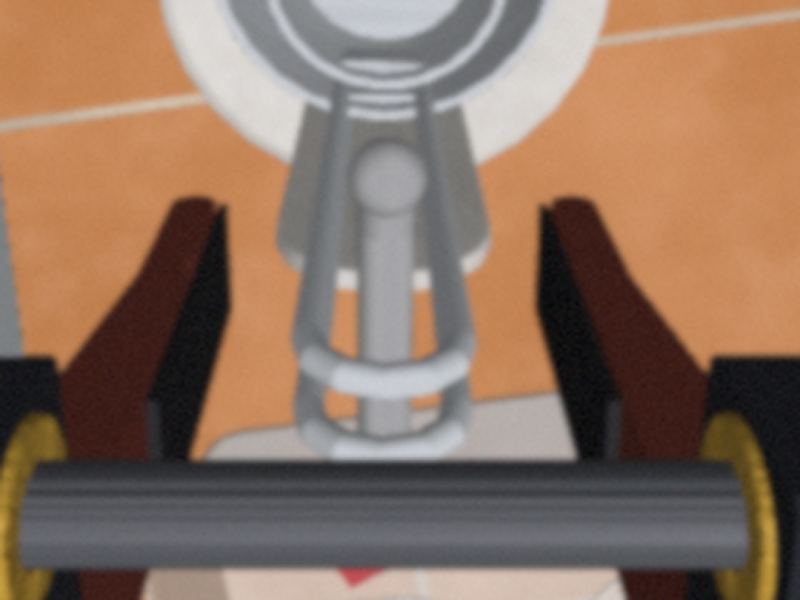

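```bash
python3 -m jog '[[0.6,[0,-0.5,0],[0,0,0]],[0.6,[0,-2,0],[0,0,0]],[0.6,[0,-4,0],[0,0,0]],[0.6,[0,-6,0],[0,0,0]],[0.6,[0,-8,0],[0,0,0]],[0.7,[0,-8,0],[0,0,0]]]'
python3 - <<'E'
from st import *
i=ctrl.get_image("wrist");crop(i,80,0,400,300,"pics/w16.png");W=cloud(i);np.savez("c16.npz",w=W)
P=W.reshape(-1,3);P=P[np.isfinite(P[:,0])]
a=-.145;c,s=np.cos(a),np.sin(a)
S=P-[588.3,-11.1,235]
L=np.c_[c*S[:,0]+s*S[:,1],-s*S[:,0]+c*S[:,1],P[:,2]]
m=(L[:,2]>225)&(L[:,2]<248)&(abs(L[:,1])<15)&(abs(L[:,1])>6)&(abs(L[:,0])<40)
h,e=np.histogram(L[m][:,0],bins=np.arange(-30,12,2));print(dict(zip(e[:-1].astype(int).tolist(),h.tolist())))
m=(L[:,2]>225)&(L[:,2]<248)&(L[:,0]>-30)&(L[:,0]<-5)&(abs(L[:,1])<4);print("bar y",np.median(L[m],axis=0))
T=np.load("c0.npz")["t"];m=(T[...,0]>430)&(T[...,0]<530)&(T[...,1]>445)&(T[...,1]<560)
v=T[m];print("tub",[(k,np.nanmax(v[(v[:,1]>k)&(v[:,1]<k+20)][:,2]).round()) for k in range(445,560,20)])
goto([485,423,282],.295)
E
```

```text
t: 20.35
ee_pos: [573.9, -9.0, 286.3]
orientation: [-1.568, 0.109, -0.118]
ft_force: [-0.3, 0.5, -0.5]
width: 58.1
{-30: 0, -28: 0, -26: 0, -24: 0, -22: 0, -20: 24, -18: 100, -16: 51, -14: 5, -12: 0, -10: 0, -8: 0, -6: 102, -4: 57, -2: 15, 0: 0, 2: 0, 4: 0, 6: 0, 8: 0}
bar y [-1.77916727e+01  1.99945867e-01  2.35713568e+02]
tub [(445, np.float64(11.0)), (465, np.float64(15.0)), (485, np.float64(125.0)), (505, np.float64(122.0)), (525, np.float64(120.0)), (545, np.float64(121.0))]
t 20.4 tcp [573.   -9.  284.5] shift [-14.94   0.22  41.48] turn [ 0.    -0.44   0.003] F [ 0.1 -0.1  0.4] w 60.3
```

View pics/w16.png

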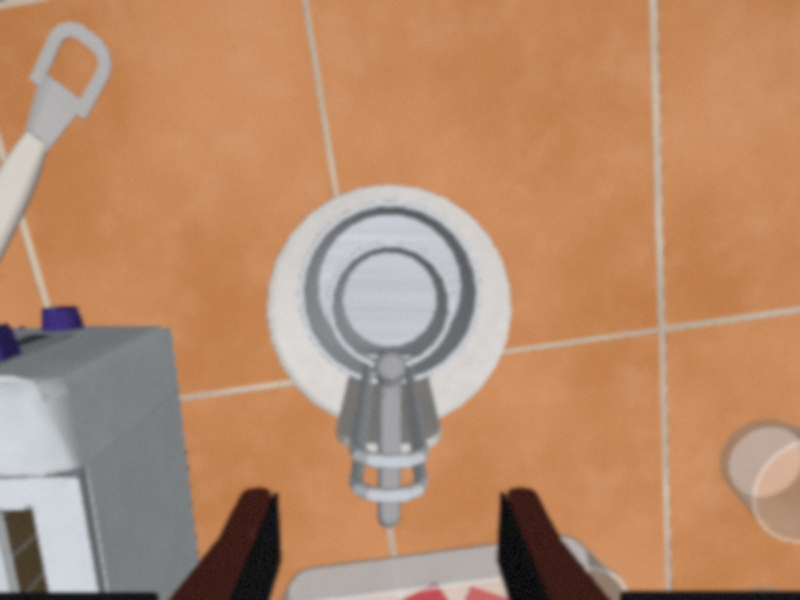

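```bash
python3 -m jog '[[0.9,[-0.8,0,2.2],[0,-0.02,0]],[1,[-2.2,0,6],[0,-0.08,0]],[1,[-3.7,0,10.2],[0,-0.14,0]],[1,[-5.2,0,14.5],[0,-0.2,0]],[1,[-6.8,0,18.8],[0,-0.26,0]],[1,[-8.3,0,23],[0,-0.32,0]],[1,[-9.9,0,27.4],[0,-0.37,0]],[1,[-11.4,0,31.6],[0,-0.41,0]]]'
python3 - <<'E'
from st import *
goto([485,421,280],.295)
E
```

```text
t: 21.2
ee_pos: [503.7, 321.7, 281.7]
orientation: [-1.561, -0.208, 0.211]
ft_force: [1.7, 1.0, -0.0]
width: 87.8
t 21.2 tcp [503.7 321.7 281.7] shift [ 0.82  0.16 10.07] turn [ 0.    -0.028 -0.002] F [ 1.7  1.  -0. ] w 87.8
```

```bash
python3 -m jog '[[1,[0.3,0,3.5],[0,-0.015,0]],[1,[0.8,0,6.5],[0,-0.02,0]],[1,[1,0,8.2],[0,-0.02,0]],[1,[1,0,8.6],[0,-0.02,0]],[1,[1,0,8.6],[0,-0.02,0]],[1,[1,0,8.6],[0,-0.02,0]]]'
python3 - <<'E'
from look import *
i,W=look("17")
p,r,m=fit(W,"small",(471.5,416.5,.295,0));e=[p[0]+22.5*np.cos(p[2]),p[1]+22.5*np.sin(p[2])];print(p.round(3),r,m,e)
goto([*e,149],p[2])
E
```

```text
t: 21.8
ee_pos: [492.3, 404.4, 282.8]
orientation: [-1.56, -0.223, 0.224]
ft_force: [0.1, -0.9, -0.1]
width: 87.7
t 21.8 tcp [492.3 404.4 282.8] shift [-11.4    4.52 -38.28] turn [ 0.001  0.429 -0.001] F [ 0.1 -0.9 -0.1] w 87.7
[ 4.71131e+02  4.17219e+02  2.67000e-01 -2.53000e-01] 0.4830295593134595 1068 [np.float64(492.8357650064902), np.float64(423.14796316061006)]
t 21.85 tcp [492.4 404.4 283.1] shift [ 0.57 13.4   1.79] turn [ 0.     0.017 -0.   ] F [-0.4  0.2 -0.7] w 87.6
```

View pics/w17.png

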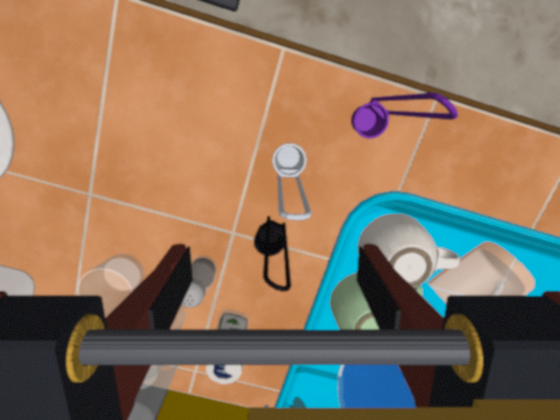

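```bash
python3 -m jog '[[1,[0.4,0,1.2],[0,0.017,0]],[1,[0.57,1,1.8],[0,0.017,0]],[1,[0.57,4,1.8],[0,0.017,0]],[1,[0.57,7.5,1.8],[0,0.017,0]],[1,[0.57,10.8,1.8],[0,0.017,0]],[1,[0.57,12.9,1.8],[0,0.017,0]],[1,[0.57,13.4,1.8],[0,0.017,0]],[1,[0.57,13.4,1.8],[0,0.017,0]]]'
python3 - <<'E'
from look import *
i,W=look("18")
p,r,m=fit(W,"small",(471.3,417,.28,0));e=[p[0]+22.5*np.cos(p[2]),p[1]+22.5*np.sin(p[2])];print(p.round(3),r,m,e)
goto([*e,149],p[2])
E
```

```text
t: 22.65
ee_pos: [492.3, 423.9, 148.3]
orientation: [-1.562, -0.209, 0.211]
ft_force: [0.9, -0.6, -0.1]
width: 87.8
t 22.65 tcp [492.3 423.9 148.3] shift [-11.31  -8.92 -40.34] turn [ 0.001  0.413 -0.001] F [ 0.9 -0.6 -0.1] w 87.8
[ 4.71233e+02  4.17416e+02  2.54000e-01 -3.83000e-01] 0.35740439820035785 3381 [np.float64(493.01136888268513), np.float64(423.06998944919445)]
t 22.7 tcp [492.9 424.5 149.5] shift [-0.03  0.05 -0.14] turn [-0.     0.014  0.   ] F [-0.3 -0.2 -0.2] w 88.0
```

View pics/w18.png

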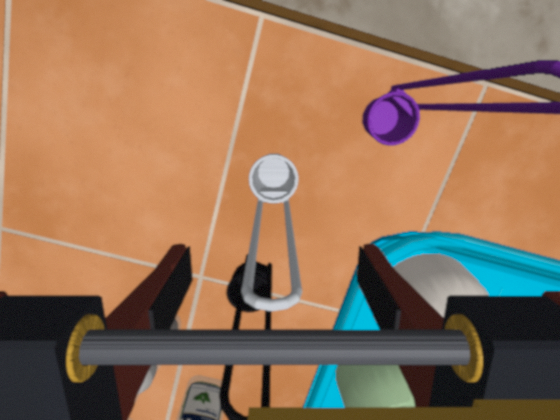

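```bash
python3 -m jog '[[1,[0,0.03,-0.12],[0,0.014,0]],[0,[0,0.03,-0.12],[0,0.014,0]],[0,[0,0.03,-0.12],[0,0.014,0]],[0,[0,0.03,-0.12],[0,0.014,0]],[0,[0,0.03,-0.12],[0,0.014,0]],[0,[0,0.03,-0.12],[0,0.014,0]],[0,[0,0.03,-0.12],[0,0.014,0]],[0,[0,0.03,-0.12],[0,0.014,0]]]'; python3 -m jog '[[0,[0,0,0],[0,0,0]],[0,[0,0,0],[0,0,0]],[0,[0,0,0],[0,0,0]],[0,[0,0,0],[0,0,0]]]'
```

```text
t: 23.5
ee_pos: [492.8, 423.5, 148.8]
orientation: [-1.562, -0.2, 0.2]
ft_force: [0.1, 0.3, -0.2]
width: 35.7
t: 23.9
ee_pos: [492.8, 423.5, 148.8]
orientation: [-1.562, -0.199, 0.2]
ft_force: [-1.3, 0.1, -0.4]
width: 27.5
```

```bash
python3 -m jog '[[0,[0,-0.5,0],[0,0,0]],[0,[0,-1.8,0],[0,0,0]],[0,[0,-3.6,0],[0,0,0]],[0,[0,-5.4,0],[0,0,0]],[0,[0,-7.2,0],[0,0,0]],[0,[0,-9,0],[0,0,0]],[0,[0,-10.2,0],[0,0,0]],[0,[0,-10.3,0],[0,0,0]]]'
python3 - <<'E'
from st import *
goto([485,5,252],-.145)
i=ctrl.get_image("wrist");cv2.imwrite("pics/w19.png",i["color"][:,:,::-1])
E
```

```text
t: 24.7
ee_pos: [493.7, 424.2, 254.5]
orientation: [-1.559, -0.202, 0.197]
ft_force: [0.6, -0.3, -0.8]
width: 27.0
t 24.7 tcp [493.7 424.2 254.5] shift [-11.39   0.14 -40.36] turn [-0.002  0.399  0.003] F [ 0.6 -0.3 -0.8] w 27.0
```

View pics/w19.png

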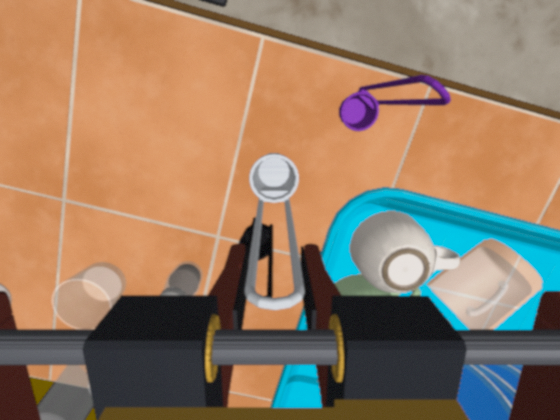

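```bash
python3 -m jog '[[0,[-0.2,0,-0.7],[0,0.01,0]],[0,[-0.7,0,-2.5],[0,0.03,0]],[0,[-1.4,0,-5],[0,0.06,0]],[0,[-2.1,0,-7.5],[0,0.09,0]],[0,[-2.8,0,-10],[0,0.12,0]],[0,[-3.6,0,-12.6],[0,0.15,0]],[0,[-4.3,0,-15.2],[0,0.18,0]],[0,[-5,0,-17.8],[0,0.21,0]]]'
python3 - <<'E'
from st import *
goto([488,3.5,252],-.145)
E
```

```text
t: 25.55
ee_pos: [488.2, 236.0, 251.0]
orientation: [-1.572, -0.031, 0.034]
ft_force: [-0.0, -0.2, -0.4]
width: 27.2
t 25.55 tcp [488.2 236.  251. ] shift [ -0.98  -0.07 -23.23] turn [ 0.001  0.187 -0.002] F [-0.  -0.2 -0.4] w 27.2
```

```bash
python3 -m jog '[[0,[-0.1,0,-2.6],[0,0.03,0]],[0,[-0.2,0,-5.2],[0,0.06,0]],[0,[-0.3,0,-7.8],[0,0.09,0]],[0,[-0.4,0,-10.4],[0,0.12,0]],[0,[-0.6,0,-13],[0,0.15,0]],[0,[-0.7,0,-15.6],[0,0.17,0]],[0,[-0.8,0,-18],[0,0.17,0]],[0,[-0.9,0,-19.5],[0,0.17,0]]]'
python3 -m jog '[[0,[0,0,-0.8],[0,0.0,0]],[0,[0,0,-1],[0,0.0,0]],[0,[0,0,-1],[0,0,0]],[0,[0,0,-1],[0,0,0]]]'
python3 - <<'E'
from st import *
goto([494.3,2.6,252],-.145)
E
```

```text
t: 26.35
ee_pos: [487.3, 40.9, 251.1]
orientation: [-1.569, 0.102, -0.099]
ft_force: [-0.7, 0.5, -0.4]
width: 26.9
t: 26.75
ee_pos: [487.4, 33.9, 251.8]
orientation: [-1.568, 0.099, -0.098]
ft_force: [-0.2, 0.5, -0.4]
width: 27.1
t 26.75 tcp [487.4  33.9 251.8] shift [ 1.07 -0.02 -3.02] turn [-0.     0.019 -0.   ] F [-0.2  0.5 -0.4] w 27.1
```

```bash
python3 -m jog '[[0,[0.2,0,-0.7],[0,0.019,0]],[0,[0.6,0,-1.8],[0,0.019,0]],[0,[1,0,-2.7],[0,0.019,0]],[0,[1.07,0,-3.02],[0,0.019,0]],[0,[1.07,0,-3.02],[0,0.019,0]],[0,[1.07,0,-3.02],[0,0.019,0]]]'
python3 - <<'E'
from st import *
goto([559.1,-6.85,252],-.145)
i=ctrl.get_image("wrist");crop(i,150,180,260,195,"pics/w20.png")
E
```

```text
t: 27.35
ee_pos: [494.3, 2.1, 251.8]
orientation: [-1.568, 0.114, -0.114]
ft_force: [-0.3, 0.7, -0.8]
width: 26.9
t 27.35 tcp [494.3   2.1 251.8] shift [ 6.54 -0.02  0.06] turn [-0. -0. -0.] F [-0.3  0.7 -0.8] w 26.9
```

View pics/w20.png

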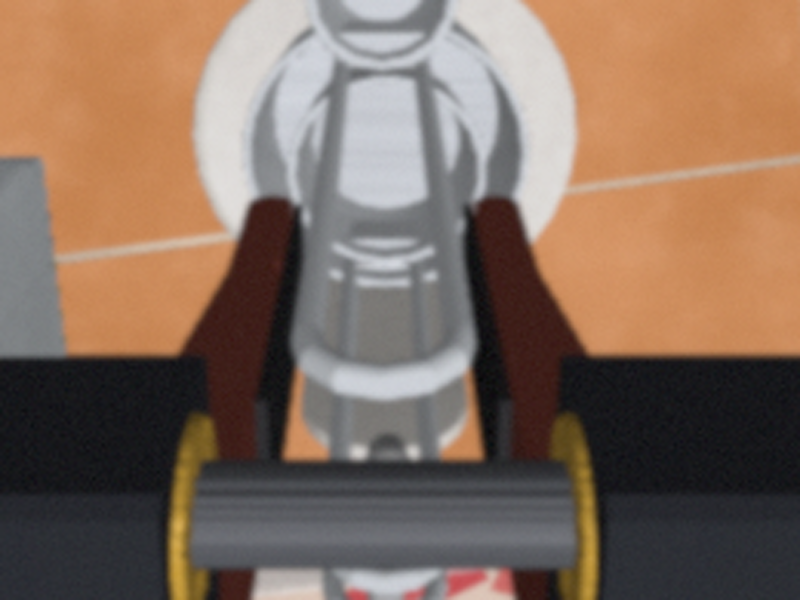

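Aligned (loop centre 385, bar 388 in the crop). Advance 6.5 cm.

```bash
python3 -m jog '[[0,[0.5,0,0.05],[0,0,0]],[0,[1.5,0,0.05],[0,0,0]],[0,[2.7,0,0.05],[0,0,0]],[0,[3.9,0,0.05],[0,0,0]],[0,[5.1,0,0.05],[0,0,0]],[0,[6,0,0.05],[0,0,0]],[0,[6.4,0,0.05],[0,0,0]],[0,[6.5,0,0.05],[0,0,0]]]'
python3 -m jog '[[0,[0,0,0],[0,0,0]]]'
python3 - <<'E'
from st import *
goto([559.1,-6.85,204],-.145)
i=ctrl.get_image("wrist");crop(i,150,180,260,195,"pics/w21.png")
s=ctrl.get_image("side");crop(s,200,120,160,120,"pics/s21.png")
E
```

```text
t: 28.2
ee_pos: [559.2, -6.8, 251.6]
orientation: [-1.568, 0.114, -0.113]
ft_force: [0.4, -0.3, -0.3]
width: 26.8
t: 28.3
ee_pos: [558.6, -6.7, 251.7]
orientation: [-1.568, 0.114, -0.113]
ft_force: [0.4, 0.1, -0.7]
width: 27.2
t 28.3 tcp [558.6  -6.7 251.7] shift [ 0.05  4.77 -0.01] turn [ 0.     0.    -0.001] F [ 0.4  0.1 -0.7] w 27.2
```

View pics/w21.png

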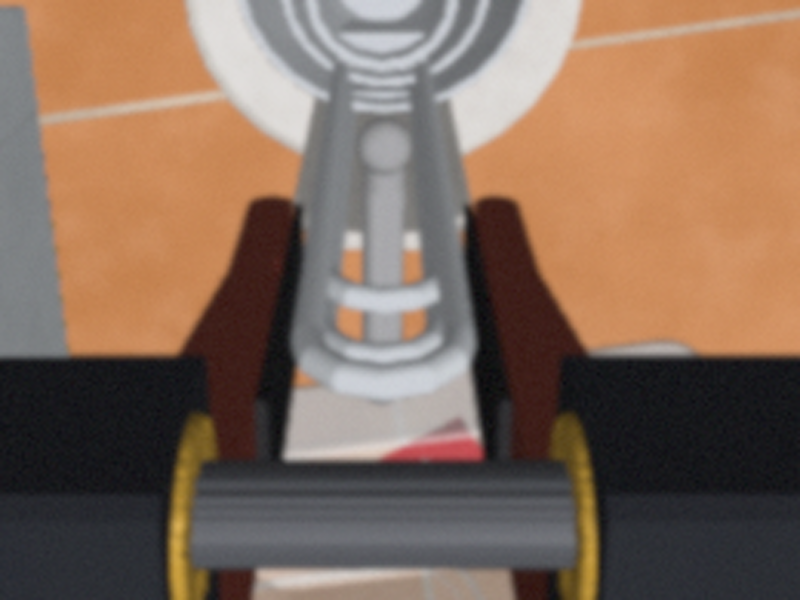

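View pics/s21.png

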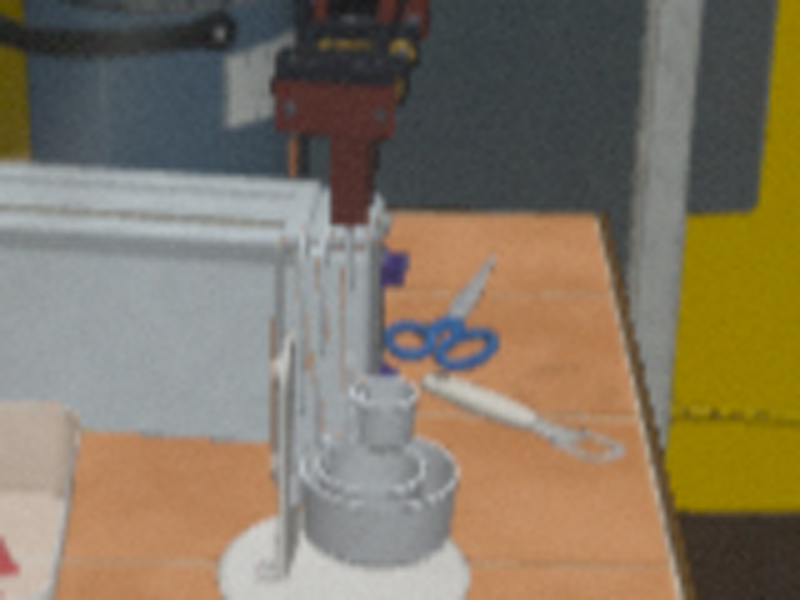

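```bash
python3 - <<'E'
from h import *
from scipy.optimize import least_squares
P=np.load("c16.npz")["w"].reshape(-1,3);P=P[np.isfinite(P[:,0])]
a=-.145;c,s=np.cos(a),np.sin(a)
S=P-[588.3,-11.1,0]
L=np.c_[c*S[:,0]+s*S[:,1],-s*S[:,0]+c*S[:,1],P[:,2]]
# middle/large rim: ring points z 80-94
for nm,R,cx in(("large",47,-50),("middle",32,-48)):
    m=(L[:,2]>78)&(L[:,2]<96)&(abs(np.hypot(L[:,0]-cx,L[:,1])-R)<7)&(L[:,0]<-20);B=L[m]
    q=least_squares(lambda p:np.hypot(B[:,0]-p[0],B[:,1]-p[1])-R,[cx,0],loss="soft_l1",f_scale=1.);print(nm,m.sum(),q.x,np.median(abs(q.fun)))
    A=np.linalg.lstsq(np.c_[B[:,:2],np.ones(len(B))],B[:,2],rcond=None)[0];print("z plane",A.round(3),"z@c",A@[q.x[0],q.x[1],1])
E
```

```text
large 695 [-50.39359486   0.3051721 ] 0.8723756686539161
z plane [5.0000e-03 1.0000e-03 8.3266e+01] z@c 83.02905947908125
middle 530 [-45.341862     0.57857515] 0.9136394600340179
z plane [ 1.4000e-02 -5.0000e-03  8.5187e+01] z@c 84.55651738850807
```

```bash
python3 -m jog '[[0,[0.15,0.4,0],[0,0,0]],[0,[0.15,1.2,0],[0,0,0]],[0,[0.15,2,0],[0,0,0]],[0,[0.15,2.8,0],[0,0,0]],[0,[0.15,3.5,0],[0,0,0]],[0,[0.15,4,0],[0,0,0]],[0,[0.15,4.4,0],[0,0,0]],[0,[0.15,4.4,0],[0,0,0]]]'
python3 - <<'E'
from st import *
goto([559.1,-6.85,204],-.145)
i=ctrl.get_image("wrist");crop(i,150,180,260,195,"pics/w22.png")
s=ctrl.get_image("side");crop(s,200,120,160,120,"pics/s22.png")
E
```

```text
t: 29.2
ee_pos: [560.0, -6.9, 207.2]
orientation: [-1.568, 0.115, -0.113]
ft_force: [0.5, 0.4, -0.8]
width: 27.3
t 29.2 tcp [560.   -6.9 207.2] shift [-0.09  0.33 -0.01] turn [ 0.     0.    -0.001] F [ 0.5  0.4 -0.8] w 27.3
```

View pics/w22.png

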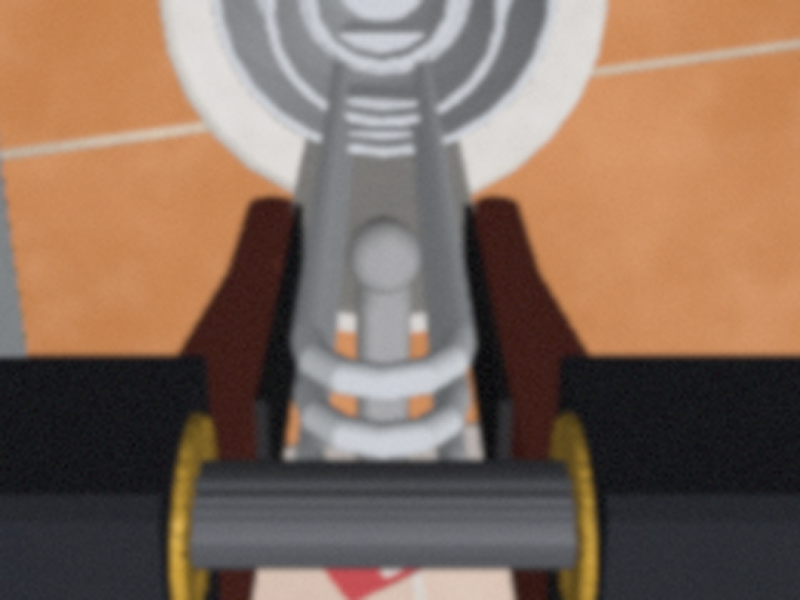

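View pics/s22.png

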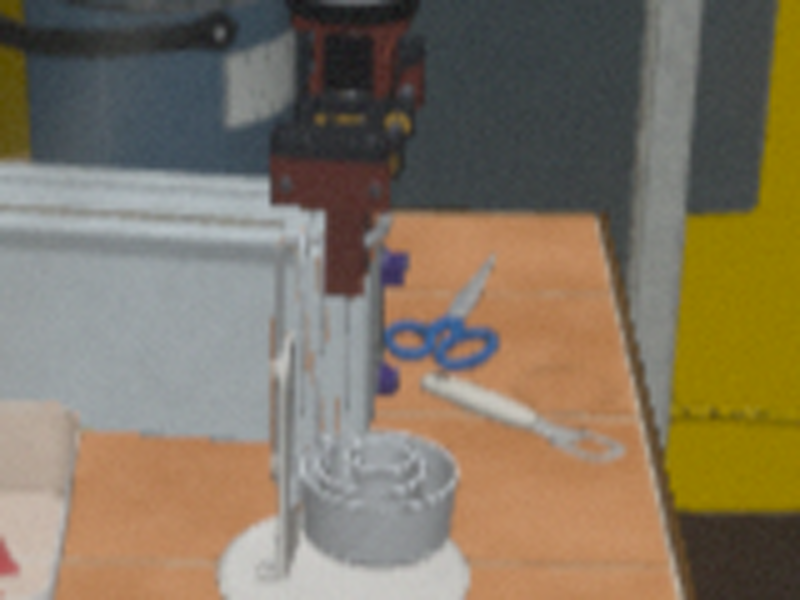

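Everything is nested with clearance; lower the last 3 mm gently.

```bash
python3 -m jog '[[0,[0,0.1,0],[0,0,0]],[0,[0,0.2,0],[0,0,0]],[0,[0,0.25,0],[0,0,0]],[0,[0,0.25,0],[0,0,0]]]'
python3 -m jog '[[0,[0,0.05,0],[0,0,0]],[0,[0,0.1,0],[0,0,0]],[0,[0,0.1,0],[0,0,0]],[0,[0,0.1,0],[0,0,0]]]'
```

```text
t: 29.7
ee_pos: [560.3, -6.9, 205.4]
orientation: [-1.568, 0.114, -0.114]
ft_force: [-0.4, 0.4, 0.2]
width: 27.3
t: 30.1
ee_pos: [560.3, -6.9, 204.4]
orientation: [-1.568, 0.114, -0.114]
ft_force: [-0.7, -0.2, 0.1]
width: 27.1
```

```bash
python3 -m jog '[[0,[0,0.04,0],[0,0,0]],[0,[0,0.04,0],[0,0,0]]]';python3 -m jog '[[0,[0,0,0],[0,0,0]]]'
python3 - <<'E'
from st import *
i=ctrl.get_image("wrist");crop(i,150,180,260,195,"pics/w23.png")
E
```

```text
t: 30.3
ee_pos: [560.4, -6.9, 204.1]
orientation: [-1.568, 0.114, -0.114]
ft_force: [-0.7, 1.2, 1.1]
width: 27.8
t: 30.4
ee_pos: [560.4, -6.9, 204.1]
orientation: [-1.568, 0.114, -0.114]
ft_force: [-0.2, -0.4, 0.6]
width: 27.0
```

View pics/w23.png

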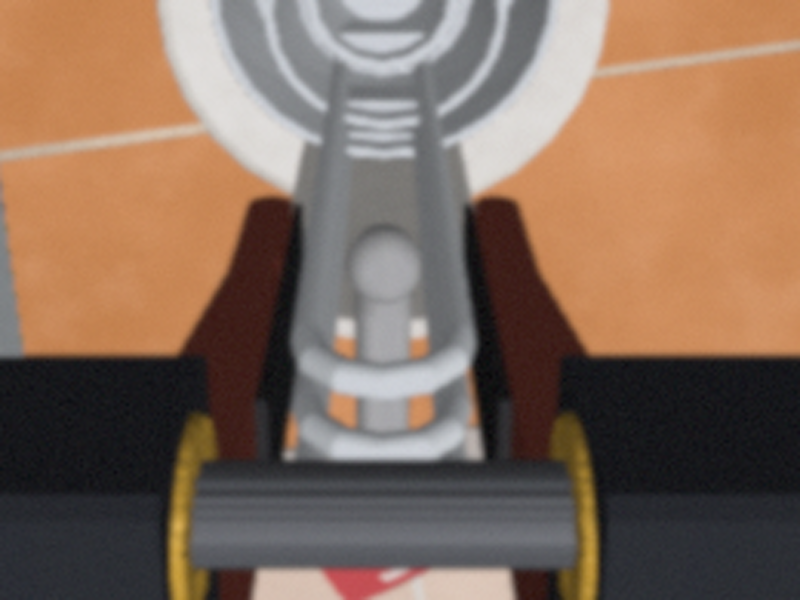

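On the bar; release.

```bash
python3 -m jog '[[0.35,[0,0,0],[0,0,0]],[0.4,[0,0,0],[0,0,0]],[0.5,[0,0,0],[0,0,0]],[0.6,[0,0,0],[0,0,0]],[0.6,[0,0,0],[0,0,0]],[0.6,[0,0,0],[0,0,0]],[0.6,[0,0,0],[0,0,0]],[0.6,[0,0,0],[0,0,0]]]'
python3 - <<'E'
from st import *
i=ctrl.get_image("wrist");crop(i,150,180,260,195,"pics/w24.png")
E
```

```text
t: 31.25
ee_pos: [560.3, -6.9, 204.0]
orientation: [-1.568, 0.114, -0.114]
ft_force: [-0.6, -1.2, 1.2]
width: 52.6
```

View pics/w24.png

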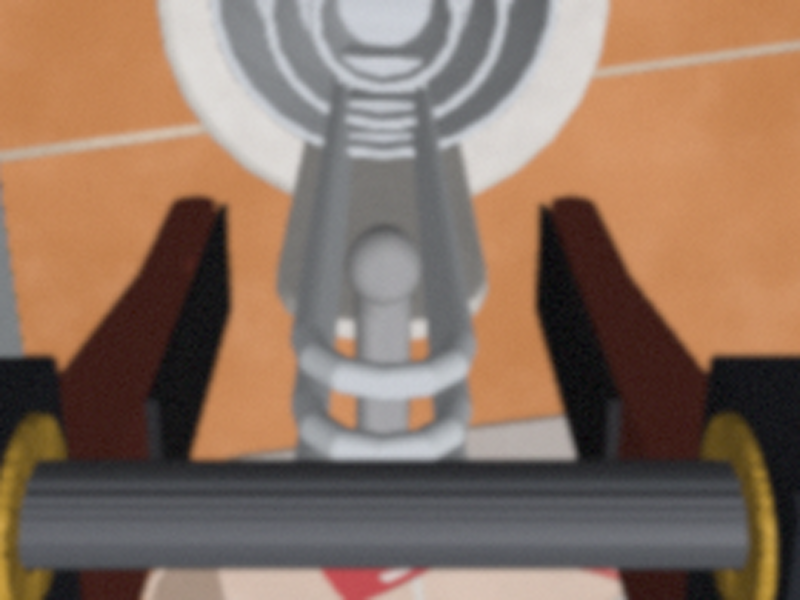

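```bash
python3 -m jog '[[0.6,[0,-0.5,0],[0,0,0]],[0.6,[0,-2,0],[0,0,0]],[0.6,[0,-4,0],[0,0,0]],[0.6,[0,-6,0],[0,0,0]],[0.6,[0,-8,0],[0,0,0]],[0.6,[0,-9,0],[0,0,0]],[0.6,[0,-9,0],[0,0,0]],[0.6,[0,-9,0],[0,0,0]]]'
python3 -m jog '[[0.6,[0,0,0],[0,0,0]],[0.6,[0,0,0],[0,0,0]],[0.6,[0,0,0],[0,0,0]],[0.6,[0,0,0],[0,0,0]],[0.6,[0,0,0],[0,0,0]],[0.6,[0,0,0],[0,0,0]]]'
python3 - <<'E'
from h import *
i=ctrl.get_image("wrist");crop(i,80,0,400,300,"pics/w25.png")
s=ctrl.get_image("side");crop(s,200,120,160,120,"pics/s25.png")
P=cloud(i).reshape(-1,3);P=P[np.isfinite(P[:,0])]
a=-.145;c,s_=np.cos(a),np.sin(a);S=P-[588.3,-11.1,0]
L=np.c_[c*S[:,0]+s_*S[:,1],-s_*S[:,0]+c*S[:,1],P[:,2]]
m=(L[:,2]>225)&(L[:,2]<250)&(abs(L[:,1])<15)&(abs(L[:,1])>6)&(abs(L[:,0])<40)
h,e=np.histogram(L[m][:,0],bins=np.arange(-36,6,2));print(dict(zip(e[:-1].astype(int).tolist(),h.tolist())))
from scipy.optimize import least_squares
for nm,R,cx in(("large",47,-50),("middle",32,-46),("small",19,-48)):
    m=(L[:,2]>78)&(L[:,2]<98)&(abs(np.hypot(L[:,0]-cx,L[:,1])-R)<6)&(L[:,0]<-20);B=L[m]
    q=least_squares(lambda p:np.hypot(B[:,0]-p[0],B[:,1]-p[1])-R,[cx,0],loss="soft_l1",f_scale=1.);print(nm,m.sum(),q.x.round(1),np.median(B[:,2]).round(1))
E
```

```text
t: 32.1
ee_pos: [560.0, -6.9, 293.5]
orientation: [-1.568, 0.114, -0.113]
ft_force: [0.1, -0.5, -0.2]
width: 53.1
t: 32.7
ee_pos: [560.3, -6.9, 293.9]
orientation: [-1.568, 0.114, -0.114]
ft_force: [0.2, -1.1, -0.6]
width: 52.7
{-36: 0, -34: 0, -32: 25, -30: 95, -28: 43, -26: 4, -24: 0, -22: 0, -20: 18, -18: 98, -16: 42, -14: 5, -12: 0, -10: 0, -8: 1, -6: 98, -4: 56, -2: 11, 0: 0, 2: 0}
large 623 [-50.5   0.3] 83.3
middle 491 [-45.5   0.6] 84.8
small 448 [-44.5   0.7] 87.3
```

View pics/w25.png

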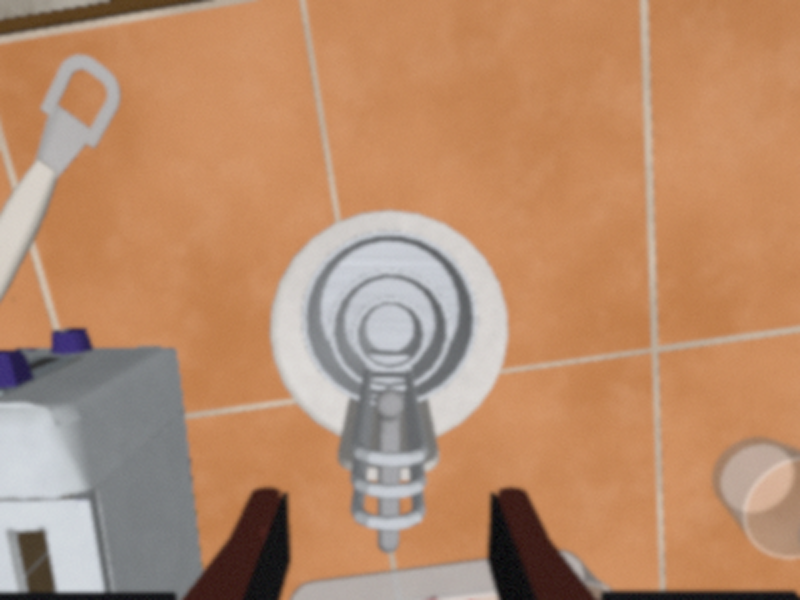

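View pics/s25.png

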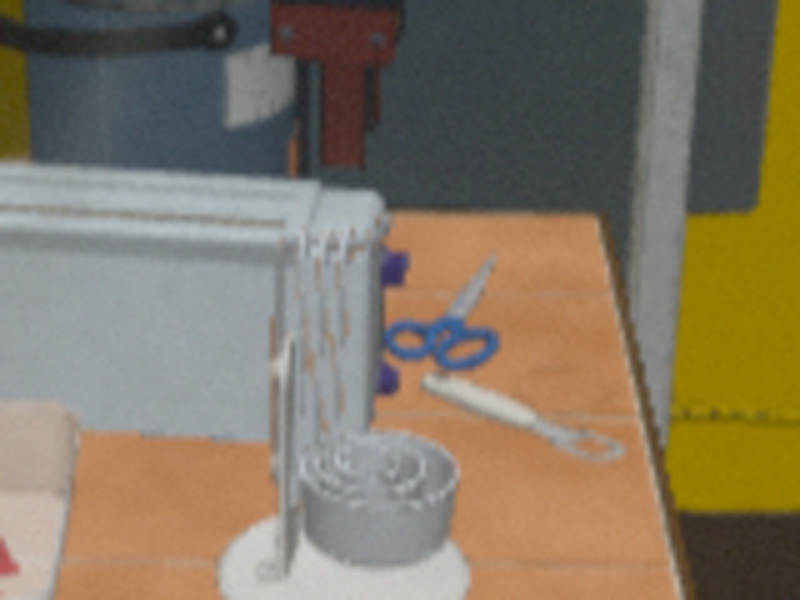

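All three dippers are hooked and nested. The eyes lie at about x = -5, -17 and -29 mm from the seat, and the rim centres are within 5 mm of each other. Handing in.

```bash
python3 -c "
from workcell import ctrl
print(ctrl.close_job())"
```

```text
the job is handed in; nothing more can be done
None
```

I hung the large dipper, then the middle, then the small on the hook. Each was pinched by its handle, threaded over the tip, lowered until the bar carried it and let go before I fetched the next. I handed the job in at about 33 s, and no verdict was reported.

**Last checks, from the wrist and side images, with the gripper about 9 cm above the release height:**
- **Loops:** all three are over the bar, about 5, 17 and 29 mm in front of the seat.
- **Nesting:** the cup centres are within about 1 mm (small to middle) and 5 mm (middle to large) in plan.
- **Level and still:** the rims look level. I judged stillness by comparing images; I did not measure it.
- **Other objects:** I kept clear of the glass cup, the shaker and the bottle opener. I did not measure them again at the end.

**Where readings disagreed:**
- **Cameras:** the top and side cameras differed from the wrist camera by about 2 mm in y, and I used the wrist camera.
- **Force at the last placement:** for the small dipper, the 0.8 N weight was close to the force sensor's noise. I confirmed the bar had it from the height and the picture as well.

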